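# Load the soil sample reader and clamp its carriage

## Task

The carriage of the sample reader is clamped with an already-read green-capped jar on it: turn the clamp knob anticlockwise to free it fully, slide the carriage to the yellow loading stop, then, with it there, stand the green jar in the white done tray and stand every red-capped jar from the black tray upright on the carriage. Then slide the loaded carriage right up to the blue reading stop and turn the clamp knob clockwise until tight. Never slide the carriage while it is clamped, leave the white-capped jar in the black tray and the other green jar in the done tray, and do not disturb the loupe or the calculator.

Things in the scene. Friction and masses are not known exactly. Their poses are not given: they have to be found in the camera images.
- red_jar1: squat screw-top soil sample jar, clear with a crimson red ribbed cap; a cylinder 52 mm across and 45 mm tall (cap: the upper 18 mm), about 130 g. Origin: centre of its underside, z up. A new sample; some of the four red-capped jars may be absent.
- red_jar2: squat screw-top soil sample jar, clear with a crimson red ribbed cap; a cylinder 52 mm across and 45 mm tall (cap: the upper 18 mm), about 130 g. Origin: centre of its underside, z up. A new sample; some of the four red-capped jars may be absent.
- red_jar3: squat screw-top soil sample jar, clear with a crimson red ribbed cap; a cylinder 52 mm across and 45 mm tall (cap: the upper 18 mm), about 130 g. Origin: centre of its underside, z up. A new sample; some of the four red-capped jars may be absent.
- red_jar4: squat screw-top soil sample jar, clear with a crimson red ribbed cap; a cylinder 52 mm across and 45 mm tall (cap: the upper 18 mm), about 130 g. Origin: centre of its underside, z up. A new sample; some of the four red-capped jars may be absent.
- green_jar: squat screw-top soil sample jar, clear with a green ribbed cap; a cylinder 52 mm across and 45 mm tall (cap: the upper 18 mm), about 130 g. Origin: centre of its underside, z up. The already-read sample that starts standing on the carriage.
- old_green_jar: squat screw-top soil sample jar, clear with a green ribbed cap; a cylinder 52 mm across and 45 mm tall (cap: the upper 18 mm), about 130 g. Origin: centre of its underside, z up. An earlier sample already standing in the done tray; it stays there.
- white_jar: squat screw-top soil sample jar, clear with a white ribbed cap; a cylinder 52 mm across and 45 mm tall (cap: the upper 18 mm), about 130 g. Origin: centre of its underside, z up. The reference sample standing among the red ones in the black tray; it stays there.
- in_tray: black shallow tray with an orange liner, fixed, 180 mm (its x) by 270 mm (its y), rim 15 mm high, walls 4 mm, floor 4 mm above the table. Origin: centre of its underside.
- done_tray: white shallow tray with a grey liner (the done tray), fixed, 140 mm (its x) by 220 mm (its y), rim 15 mm high, walls 4 mm, floor 4 mm above the table. Origin: centre of its underside.
- slide_bed: aluminium slide bed, fixed, 60 mm wide, along its y; origin on the table under the middle of the carriage's travel. Yellow loading stop at its -y end, blue reading stop at its +y end (tops at 46 mm). A white bar-shaped reader, 45 wide, 260 long, 70 mm high, stands beside the reading end (centre at x 100, y 100 mm). The clamp knob stands at y 285 mm, beyond the blue stop.
- deck (a point): centre of the upper surface of the carriage's deck, 45 mm above the table; axes as the slide bed's. Deck inside the rims: 70 mm (x) by 240 mm (y), rims 8 mm high and 5 mm thick; room for four jars in a row along y.
- handle (a point): grip point of the carriage's upright orange handle, on the robot's side of the carriage: 14 mm thick along the slide (y), 20 mm along x, upright from 43 mm to 79 mm above the table; this point is 68 mm above the table and 68 mm from the deck's centre line.
- carriage (a joint): position of the carriage along the slide (m): 0 = against the yellow loading stop, 0.200 = against the blue reading stop; grows along the slide bed's +y. Slides with about 3 N.
- clamp_grip (a point): grip point of the black clamp knob at the blue end of the slide, on its vertical axis, 82 mm above the table. Bar grip 14 mm thick, 46 mm long, from 23 mm below to 7 mm above this point (48 mm round flange below). It lies along the slide bed's x at joint value 0 and turns clockwise (seen from above) with the joint.
- clamp (a joint): angle of the clamp knob (rad): 0 = fully free, 1.45 = fully tight; grows as it turns clockwise seen from above.
- loupe: folding steel loupe lying flat, 34 mm across, 14 mm high, with a 35 mm case to its -x; leave alone. Origin: under the lens.
- calculator: grey desk calculator, 130 by 75 by 14 mm, leave alone. Origin: centre of its underside.
Things that resemble listed ones, but are neither listed nor needed, are in the scene too. Leave any orange or purple look-alike of the green_jar alone.

How it is judged:
By the outcome, as a careful person would: the job done as asked, in the order asked, and still so for the second after the job is handed in, with the robot touching nothing.
Of red_jar1, red_jar2, red_jar3, red_jar4 only 2 to 4 are there at a start; the rules pass over those that are not, and their reading is None.
At some moment in a run one of red_jar1, red_jar2, red_jar3, red_jar4 may be knocked a few centimetres aside while the robot is not near it.
It also fails if it takes over 208 s, if anything falls off the work surface, if the arm or the gripper's body presses on something with over 40 N, if the wrist force passes 120 N, or if a joint passes its speed limit or range.

## Robot

A 7-joint arm with a two-finger parallel gripper is mounted at the origin on the work surface. World frame = base frame: x ahead of the robot, y to its left, z up, the work surface at z = 0. Lengths are in m, angles in rad, forces in N, time in s.
With the tool pointing down it reaches from about 0.425 to 0.925 m from the base axis. Payload 6.8 kg.
Tool frame: the origin (TCP) lies at the very end of the fingers, on their centre line; the grasp point (between the pads) lies 19 mm behind it; z points along the fingers, x is the direction in which the jaws open and shut, and the axes are right-handed (so a half turn about z gives the same grasp; the last joint's range is limited). The gripper opens to 85 mm and grips with 20 to 120 N. Pads are 22 mm wide; open, the fingers measure 114 mm over their backs; the gripper's body (76 mm by 85 mm) begins 54 mm behind the grasp point. The pads swing forward as they close: fully open they stand 13 mm farther back than shut.
Start: joints at [-1.397, 0.477, 0.022, 1.555, -0.011, 1.109, -0.083], TCP at [0.188, 0.648, 0.231] pointing down, gripper open.
Joint ranges: [-2.96, 2.96], [-0.34, 2.1], [-1.41, 1.46], [0.24, 2.44], [-1.37, 4.51], [0.17, 1.92], [-2.96, 2.96]. Speed limits (rad/s): [2.39, 2.39, 3.14, 3.14, 3.14, 3.14, 3.14].

## Interface

Orientations are given as a unit quaternion [w, x, y, z].
In Python, from station import get_obs, read_camera, calibration, hand_in, recognise, outline_of, place_of gives the robot as it stands.
- The arm moves only by the tool move_arm, never from a script. Its argument "steps" is a list of rows, each an object with "fingers": the finger opening in mm, from 0 to 85.4; "translation": the shift along the world's x, y, z in mm, a list of three; "turn": the turn about the world's z in rad. In form: [{"fingers": fingers, "translation": [dx, dy, dz], "turn": turn}, ...]. A call has 1 to 10 rows; each row shifts and turns the commanded pose from where the row before left it; what a row does not reach is not made up. A row lasts 1/8 s, in which the tool goes at most 62.5 mm and 10.7 degrees, less where a joint would pass 70% of its speed; a pose out of reach is approached as far as the arm can. A call with a gripper value outside its range is refused whole. The fingers move at their own pace and stop on an object; "newtons" is the grip in N (left out, the last holds). Time passes only in rows, so rows that do not move let the fingers close. It gives the time, the measured TCP pose, the force and the opening at its end, in the units of the state.
- get_obs(): the state, without advancing time (a new reading comes with each control period).
- read_camera(name): name is "scene" or "top" or "wrist"; returns the picture (480x640x3 uint8, blue, green, red); there is no depth.
- calibration(name): a dict with "camera_matrix" (3x3 intrinsics, pixels), "k1" (the pictures are not rectified: a ray, as slopes to the right and down, at radius r is drawn at 1 + k1 r^2 times it, then the intrinsics apply), "rvec" (rotation vector, rad) and "tvec" (3), from world to camera coordinates, as OpenCV has them. Camera axes: x right, y down, z forward; pixel columns grow to the right and rows downward; lengths in m; the calibration is good to about 2 mm. A picture is of the moment at which its call begins: read the wrist's pose just before it. calibration takes no time and is no camera call; for the wrist camera it gives the pose at the moment of the call.
- hand_in(): hands the job in, once; it reports no verdict.
Trained networks look in the newest picture that a camera, given by its name, has taken for a name from the list of things; names that differ only in an ending like _2 or _b are one class to them, and where a whole thing is asked for, a point or a joint stands for the part that bears it (a point fixed in the world has none). Each returns a list of dicts, best first, with "conf" (0 to 1); they miss things now and then, are a little off and sometimes report something else, mostly with a low value. They report only what shows in the picture. A call takes as long as a camera call. They do not tell look-alikes from the thing itself.
- recognise(camera, name): "xy" ([column, row] in pixels, amid what is visible of it).
- outline_of(camera, name): "mask" (480x640 bool, what is visible of it) and "xy" ([column, row] in pixels, amid what is visible of it).
- place_of(camera, name): "xy" ([column, row] in pixels: a listed point, or the origin of a listed thing).
The state is a dict: "t": time; "q": joint angles; "joint_vel": joint speeds; "joint_torque": joint torques, N m; "eef_pos": TCP position; "tool_rot": TCP orientation; "contact_force": force on the tool from outside, world axes, zero at the start; "torque": the same for the moment, N m; "gripper_width": opening from 0.0 (shut) to 1.0 (fully open).
Only numpy, scipy, OpenCV 4.12 (cv2) and the standard library are available. Lean on these libraries where they do the work, as an engineer would, in place of code of your own. Each camera call takes 0.05 s, during which the arm holds its last target.

## Working session

There is one attempt and no reset: what is moved stays moved. The work goes in short steps, Python scripts to look and compute and a tool call to move; the robot and the scene stay as the last step left them, time stands still between calls to the robot, and variables do not carry over. Pictures are saved under pics/ and viewed, and the job is handed in when it is done.

Besides the shell and the picture viewer there is one more tool, called after ">>>" in YAML: its name, and indented under it one key for each argument. move_arm: Moves the arm, as the interface text tells. Its arguments: {"type":"object","properties":{"steps":{"type":"array"},"newtons":{"type":"number"}},"required":["steps"]}

```bash
mkdir -p pics; ls
cat > h.py <<'E'
import numpy as np,cv2
from station import *
def snap(n,f):
    im=read_camera(n); cv2.imwrite('pics/'+f,im); return im
def ray(n,px,c=None):
    c=c or calibration(n); K=np.array(c['camera_matrix'],float)
    R=cv2.Rodrigues(np.array(c['rvec'],float))[0]; t=np.array(c['tvec'],float).ravel()
    d=np.array([(px[0]-K[0,2])/K[0,0],(px[1]-K[1,2])/K[1,1]]); k=float(np.ravel(c['k1'])[0])
    u=d.copy()
    for _ in range(30): u=d/(1+k*(u@u))
    return -R.T@t, R.T@np.array([u[0],u[1],1.])
def at(n,px,z,c=None):
    o,d=ray(n,px,c); return (o+d*(z-o[2])/d[2])
def proj(n,p,c=None):
    c=c or calibration(n); K=np.array(c['camera_matrix'],float)
    R=cv2.Rodrigues(np.array(c['rvec'],float))[0]; t=np.array(c['tvec'],float).ravel()
    q=R@np.array(p)+t; u=q[:2]/q[2]; u=u*(1+float(np.ravel(c['k1'])[0])*(u@u))
    return np.array([K[0,0]*u[0]+K[0,2],K[1,1]*u[1]+K[1,2]])
E
python3 - <<'E'
from h import *
o=get_obs(); print(o)
for n in ('scene','top','wrist'):
    snap(n,n+'0.png'); c=calibration(n); print(n,c,ray(n,(320,240)))
E
```

```text
pics
{'t': 0.0, 'q': array([-1.39708595,  0.47775231,  0.02239404,  1.55642786, -0.01150809,
        1.10924589, -0.08308671]), 'joint_vel': array([-0.00016281,  0.00132144,  0.00105187, -0.00070785, -0.00024389,
        0.00168633, -0.00076847]), 'joint_torque': array([-5.78538165e-04, -5.96459949e+01,  1.60766255e+00, -2.81186736e+01,
        1.24937898e-02,  9.71287343e-03, -7.70415880e-06]), 'eef_pos': array([0.18760057, 0.64782504, 0.23036875]), 'tool_rot': array([ 5.67041689e-04,  7.99409220e-01,  6.00786296e-01, -6.36262132e-04]), 'contact_force': array([-0.22071038,  0.59696638,  0.50834285]), 'torque': array([ 0.01893064, -0.02380702,  0.01278732]), 'gripper_width': 1.002768574118448}
scene {'camera_matrix': array([[433.40172013,   0.        , 321.0327743 ],
       [  0.        , 433.40172013, 236.60920385],
       [  0.        ,   0.        ,   1.        ]]), 'k1': -0.08752781884847816, 'rvec': array([ 1.08055567,  2.36912605, -1.060145  ]), 'tvec': array([ 0.41785291, -0.22196825,  1.44973932])} (array([1.19283251, 0.49812768, 0.80909486]), array([-0.5496575, -0.492139 , -0.6750872]))
top {'camera_matrix': array([[605.95812803,   0.        , 312.72326455],
       [  0.        , 605.95812803, 250.63736504],
       [  0.        ,   0.        ,   1.        ]]), 'k1': -0.0781338976842026, 'rvec': array([ 2.16122339, -2.18886193,  0.09837192]), 'tvec': array([-0.00997844,  0.59422118,  1.18227724])} (array([ 0.48483259, -0.01690046,  1.23110909]), array([ 0.10765155, -0.01274989, -0.99433445]))
wrist {'camera_matrix': array([[384.82726203,   0.        , 318.15084266],
       [  0.        , 384.82726203, 241.13000426],
       [  0.        ,   0.        ,   1.        ]]), 'k1': -0.07350155252273205, 'rvec': array([-2.32493605, -1.74617845, -0.24377655]), 'tvec': array([-0.6746518 , -0.03599424,  0.37985067])} (array([0.12099098, 0.66789365, 0.3741877 ]), array([ 0.26288742, -0.07263694, -0.96210488]))
```

View pics/top0.png

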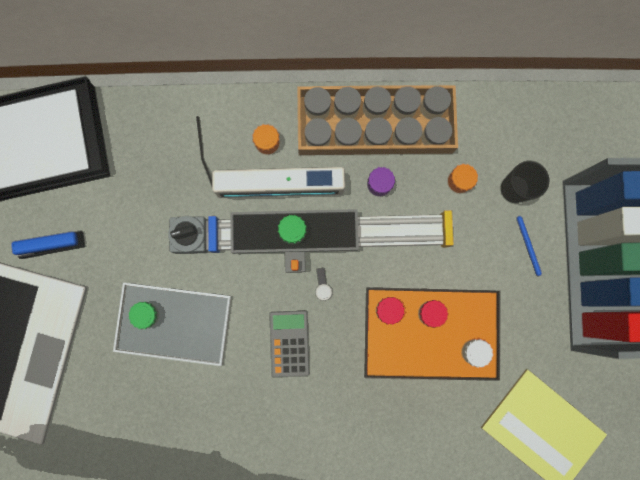

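View pics/scene0.png

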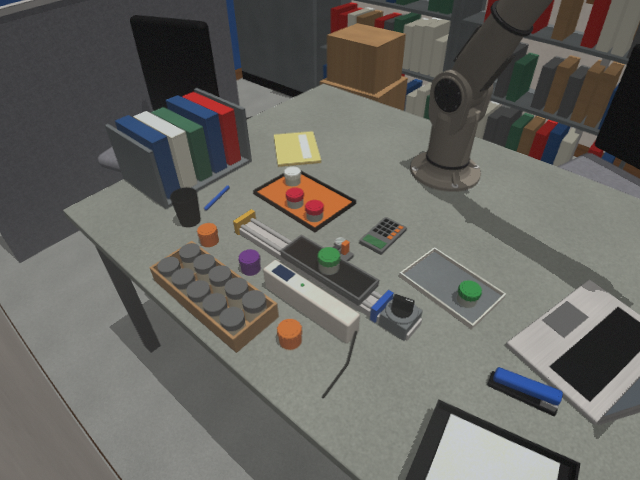

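View pics/wrist0.png

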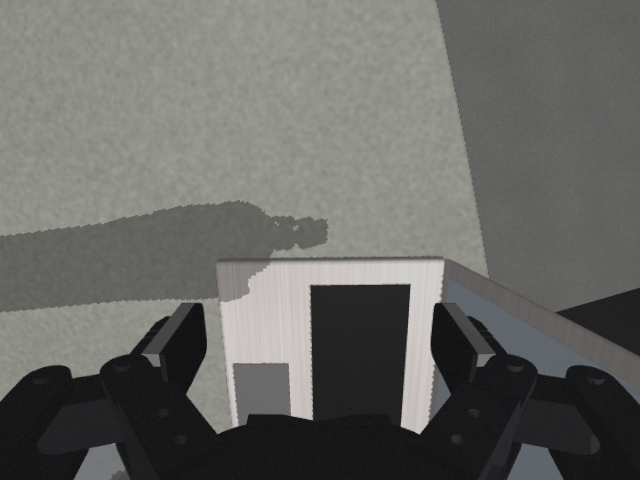

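The top view shows 2 red jars at (391,310) and (434,313), and the white jar at (479,353). The green jar is on the carriage at (292,229), the handle at (295,264), the knob at (185,233), and the old green jar in the done tray at (142,315). Next I'll measure these.

```bash
cat >> h.py <<'E'
def blobs(im,col,minA=60):
    hsv=cv2.cvtColor(im,cv2.COLOR_BGR2HSV); H,S,V=cv2.split(hsv)
    m={'red':((H<5)|(H>165))&(S>150)&(V>80),'green':(H>45)&(H<75)&(S>150)&(V>60),'orange':(H>6)&(H<18)&(S>170)&(V>90),
       'yellow':(H>20)&(H<30)&(S>150)&(V>100),'blue':(H>100)&(H<125)&(S>150)&(V>60),'white':(S<30)&(V>170)}[col]
    n,l,s,c=cv2.connectedComponentsWithStats(m.astype(np.uint8))
    return [(c[i].round(1),s[i]) for i in range(1,n) if s[i][4]>=minA]
E
python3 - <<'E'
from h import *
im=read_camera('top')
for col,z in (('red',.049),('green',.049),('green',.09),('orange',.079),('yellow',.046),('blue',.046),('white',.049)):
    for c,s in blobs(im,col): print(col,z,c,s,at('top',c,z).round(4)[:2])
for nm,z in (('handle',.068),('clamp_grip',.082),('deck',.045),('slide_bed',0),('done_tray',0),('in_tray',0),('loupe',0),('calculator',0)):
    for r in place_of('top',nm)[:2]: print(nm,r['conf'],np.round(r['xy'],1),at('top',r['xy'],z).round(4)[:2])
cv2.imwrite('pics/z1.png',cv2.resize(im[190:310,150:390],None,fx=3.3,fy=3.3,interpolation=cv2.INTER_CUBIC))
ims=read_camera('scene')
cv2.imwrite('pics/z2.png',cv2.resize(ims[220:340,310:460],None,fx=5,fy=5,interpolation=cv2.INTER_CUBIC))
for nm,z in (('handle',.068),('clamp_grip',.082),('deck',.045)):
    for r in place_of('scene',nm)[:1]: print('scene',nm,r['conf'],np.round(r['xy'],1),at('scene',r['xy'],z).round(4)[:2])
E
```

```text
red 0.049 [390.2 310.2] [377 297  27  28 574] [ 0.4738 -0.1667]
red 0.049 [433.5 313.3] [420 300  28  27 573] [ 0.4665 -0.2512]
red 0.049 [612.5 325.7] [ 583  312   57   30 1493] [ 0.4354 -0.6085]
orange 0.079 [265.4 137.1] [253 125  26  25 481] [0.8126 0.0719]
orange 0.079 [464.  176.9] [451 165  26  25 497] [ 0.7294 -0.3131]
orange 0.079 [430.7 335.2] [ 367  290  130   88 8821] [ 0.4257 -0.2388]
yellow 0.046 [448.  227.9] [443 211  10  35 278] [ 0.6341 -0.2857]
blue 0.046 [631.8 184.5] [624 172  16  27 381] [ 0.7189 -0.6673]
blue 0.046 [212.2 233.8] [209 217   8  34 249] [0.6282 0.1804]
blue 0.046 [528.8 245.5] [518 217  23  58 265] [ 0.5971 -0.4465]
blue 0.046 [ 43.9 243.1] [ 12 233  65  21 829] [0.6143 0.5195]
blue 0.046 [634.4 291.2] [629 278  11  27 268] [ 0.5028 -0.6591]
white 0.049 [ 40.3 138.9] [   0   90   88   98 6592] [0.8271 0.5332]
white 0.049 [271.  179.2] [ 212  167  132   24 2323] [0.7353 0.0634]
white 0.049 [631.  220.1] [622 207  18  28 467] [ 0.6456 -0.659 ]
white 0.049 [401.3 216.5] [360 215  82   4 186] [ 0.6574 -0.1931]
white 0.049 [400.  220.6] [360 219  81   
[... 557 characters left out ...]
 0.049 [535.6 443. ] [ 500  412   72   63 1188] [ 0.2119 -0.445 ]
handle 0.66 [294.9 264.9] [0.5632 0.0171]
clamp_grip 0.86 [183.4 232.6] [0.6269 0.2299]
clamp_grip 0.42 [430.8 314.2] [ 0.4654 -0.2395]
deck 0.89 [295.4 231.8] [0.6301 0.0162]
slide_bed 0.82 [331.2 235.3] [ 0.6275 -0.0557]
slide_bed 0.69 [389.9 307. ] [ 0.4798 -0.1725]
done_tray 0.76 [170.5 325.1] [0.4485 0.2729]
in_tray 0.93 [427.5 330.7] [ 0.4308 -0.2478]
loupe 0.9 [323.4 289.5] [ 0.517  -0.0382]
loupe 0.53 [289.6 343.3] [0.4095 0.0314]
calculator 0.85 [287.  341.5] [0.4132 0.0367]
scene handle 0.72 [343.  242.5] [0.5587 0.0079]
scene clamp_grip 0.71 [401.9 297.2] [0.6233 0.2248]
scene deck 0.68 [328.2 266.6] [0.6301 0.0199]
```

View pics/z1.png

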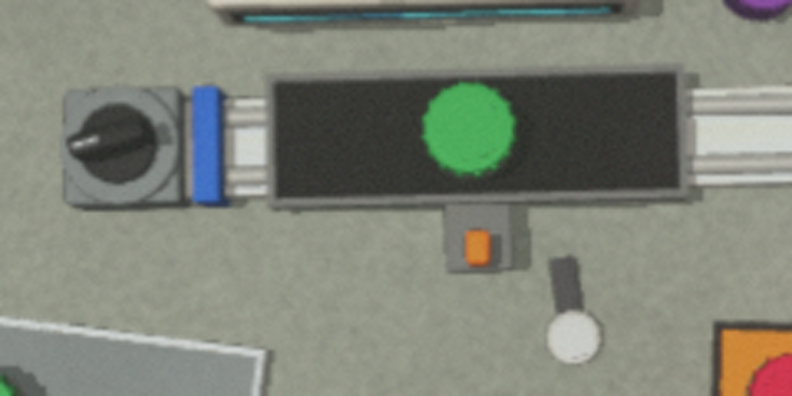

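View pics/z2.png

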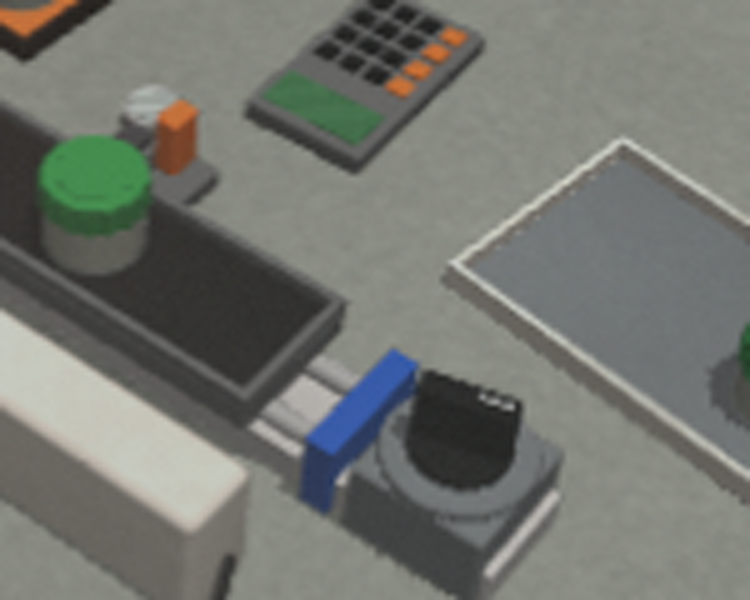

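>>> move_arm:
  steps:
    - {"fingers": 60,"translation": [40,-38,0],"turn": -0.105}
    - {"fingers": 60,"translation": [40,-38,0],"turn": -0.105}
    - {"fingers": 60,"translation": [40,-38,0],"turn": -0.105}
    - {"fingers": 60,"translation": [40,-38,0],"turn": -0.105}
    - {"fingers": 60,"translation": [40,-38,0],"turn": -0.105}
    - {"fingers": 60,"translation": [40,-38,0],"turn": -0.105}
    - {"fingers": 60,"translation": [40,-38,0],"turn": -0.105}
    - {"fingers": 60,"translation": [40,-38,0],"turn": -0.105}
    - {"fingers": 60,"translation": [40,-38,0],"turn": -0.105}
    - {"fingers": 60,"translation": [40,-38,0],"turn": -0.105}

```text
t: 2.05
eef_pos: [0.5889, 0.2673, 0.2316]
tool_rot: [-0.0, 0.993, 0.118, 0.0]
contact_force: [0.2, -0.3, 0.1]
gripper_width: 0.7
```

>>> move_arm:
  steps:
    - {"fingers": 60,"translation": [35,-35,-10],"turn": -0.105}
    - {"fingers": 60,"translation": [0,0,-10],"turn": 0}
    - {"fingers": 60,"translation": [0,0,0],"turn": 0}

```text
t: 2.42
eef_pos: [0.6218, 0.2338, 0.2102]
tool_rot: [0.0, 0.998, 0.067, -0.001]
contact_force: [-0.3, 0.2, 0.5]
gripper_width: 0.702
```

```bash
cat >> h.py <<'E'
def yaw():
    from scipy.spatial.transform import Rotation as Rn
    o=get_obs(); q=o['tool_rot']; M=Rn.from_quat([q[1],q[2],q[3],q[0]]).as_matrix()
    return o['eef_pos'].round(4), round(float(np.arctan2(M[1,0],M[0,0])),4), M[:,2].round(3)
E
python3 - <<'E'
from h import *
print(yaw(),get_obs()['q'].round(2)); im=snap('wrist','w1.png')
for r in place_of('wrist','clamp_grip')[:2]: print(r['conf'],np.round(r['xy'],1),at('wrist',r['xy'],.082).round(4))
E
```

```text
(array([0.6218, 0.2338, 0.2102]), 0.1348, array([-0.002, -0.   , -1.   ])) [-0.74  0.5   0.41  1.62 -0.22  1.06 -0.13]
0.95 [324.2 233.1] [0.6269 0.234  0.082 ]
```

View pics/w1.png

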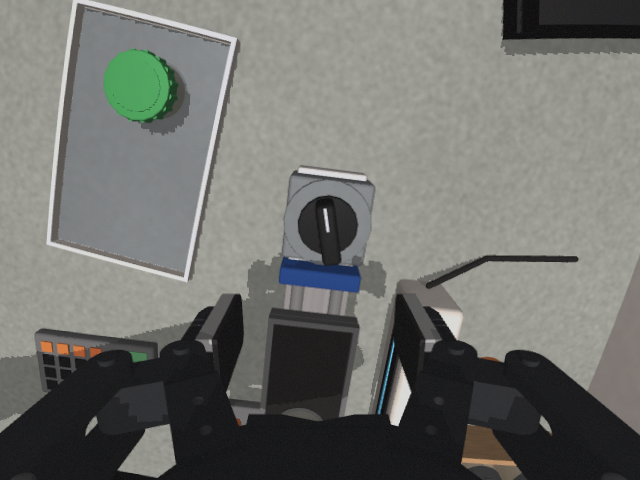

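Wrist view: knob bar from about (322,200) to (333,262), near vertical. I'll work out the bar's angle precisely.

Run:
```python
from h import *
im=cv2.imread('pics/w1.png'); cv2.imwrite('pics/w1z.png',cv2.resize(im[160:300,260:400],None,fx=4,fy=4,interpolation=cv2.INTER_CUBIC))
```

```text
(no output)
```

View pics/w1z.png

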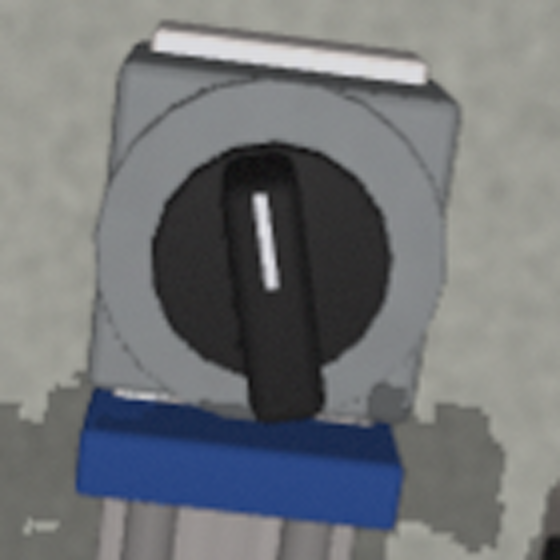

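Run:
```python
from h import *
a=at('wrist',(324.5,200),.089);b=at('wrist',(331.5,261),.089)
print(a,b,(a+b)/2,np.linalg.norm(a-b),np.arctan2(*(a-b)[:2][::-1])-np.pi/2)
```

```text
[0.62338417 0.25953593 0.089     ] [0.6347345  0.21572825 0.089     ] [0.62905933 0.23763209 0.089     ] 0.04525420679351342 0.25351953510068825
```

>>> move_arm:
  steps:
    - {"fingers": 45,"translation": [6,1,-25],"turn": 0.115}
    - {"fingers": 45,"translation": [0,0,-30],"turn": 0}
    - {"fingers": 45,"translation": [0,0,-30],"turn": 0}
    - {"fingers": 45,"translation": [0,0,-30],"turn": 0}
    - {"fingers": 45,"translation": [0,0,-20],"turn": 0}
    - {"fingers": 45,"translation": [0,0,-11],"turn": 0}
    - {"fingers": 45,"translation": [0,0,0],"turn": 0}

```text
t: 3.4
eef_pos: [0.6285, 0.2347, 0.0652]
tool_rot: [0.0, 0.992, 0.124, -0.0]
contact_force: [-0.6, -0.5, 0.6]
gripper_width: 0.53
```

Run:
```python
from h import *
print(yaw(),get_obs()['contact_force']); im=snap('wrist','w2.png')
```

```text
(array([0.6285, 0.2347, 0.0652]), 0.2496, array([-0., -0., -1.])) [-0.56408966 -0.51643089  0.61260345]
```

View pics/w2.png

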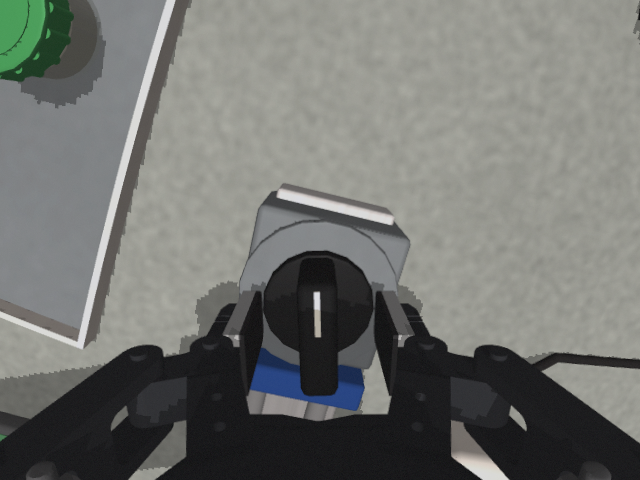

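The bar is vertical and centred at column 318, between the pads. Closing.

>>> move_arm:
  steps:
    - {"fingers": 8,"translation": [0,0,0],"turn": 0}
    - {"fingers": 8,"translation": [0,0,0],"turn": 0}
    - {"fingers": 8,"translation": [0,0,0],"turn": 0}
    - {"fingers": 8,"translation": [0,0,0],"turn": 0}
    - {"fingers": 8,"translation": [0,0,0],"turn": 0}
    - {"fingers": 8,"translation": [0,0,0],"turn": 0}
  newtons: 60

```text
t: 4.2
eef_pos: [0.6287, 0.2345, 0.0665]
tool_rot: [-0.0, 0.992, 0.124, 0.0]
contact_force: [-3.7, -1.4, 5.3]
gripper_width: 0.155
```

>>> move_arm:
  steps:
    - {"fingers": 8,"translation": [0,0,0],"turn": 0.08}
    - {"fingers": 8,"translation": [0,0,0],"turn": 0.08}
    - {"fingers": 8,"translation": [0,0,0],"turn": 0.08}

```text
t: 4.58
eef_pos: [0.6283, 0.2343, 0.0665]
tool_rot: [-0.0, 0.97, 0.243, -0.0]
contact_force: [-3.8, -1.3, 7.5]
gripper_width: 0.151
```

Run:
```python
from h import *
o=get_obs();print(yaw(),o['contact_force'],o['torque'],o['gripper_width'])
```

```text
(array([0.6283, 0.2343, 0.0665]), 0.4913, array([-0.001,  0.   , -1.   ])) [-3.84651493 -1.26406529  7.54152878] [-0.1962765   0.88955919 -0.0695121 ] 0.1505335023261651
```

>>> move_arm:
  steps:
    - {"fingers": 8,"translation": [0,0,1],"turn": 0.1}
    - {"fingers": 8,"translation": [0,0,0],"turn": 0.1}
    - {"fingers": 8,"translation": [0,0,0],"turn": 0.1}
    - {"fingers": 8,"translation": [0,0,0],"turn": 0.1}
    - {"fingers": 8,"translation": [0,0,0],"turn": 0.1}
    - {"fingers": 8,"translation": [0,0,0],"turn": 0.1}
    - {"fingers": 8,"translation": [0,0,0],"turn": 0.1}
    - {"fingers": 8,"translation": [0,0,0],"turn": 0.1}
    - {"fingers": 8,"translation": [0,0,0],"turn": 0.1}
    - {"fingers": 8,"translation": [0,0,0],"turn": 0.1}

```text
t: 5.82
eef_pos: [0.6273, 0.233, 0.0665]
tool_rot: [-0.0, 0.735, 0.678, -0.002]
contact_force: [-4.5, -4.0, 4.2]
gripper_width: 0.145
```

Run:
```python
from h import *
o=get_obs();print(yaw(),o['contact_force'],o['torque'],o['gripper_width'])
```

```text
(array([0.6273, 0.233 , 0.0665]), 1.4913, array([-0.003, -0.002, -1.   ])) [-4.46348736 -3.95080711  4.23466851] [-0.54774077  1.07849088 -0.02339554] 0.14538853986367098
```

>>> move_arm:
  steps:
    - {"fingers": 8,"translation": [0,0,0],"turn": 0.05}
    - {"fingers": 8,"translation": [0,0,0],"turn": 0.05}
    - {"fingers": 8,"translation": [0,0,0],"turn": 0.03}

```text
t: 6.2
eef_pos: [0.6273, 0.2328, 0.0665]
tool_rot: [-0.001, 0.691, 0.723, -0.002]
contact_force: [-5.3, -2.8, 4.5]
gripper_width: 0.15
```

Run:
```python
from h import *
o=get_obs();print(yaw(),o['contact_force'],o['torque'],o['gripper_width']); snap('top','t2.png'); im=cv2.imread('pics/t2.png')
cv2.imwrite('pics/t2z.png',cv2.resize(im[190:310,130:350],None,fx=3.3,fy=3.3,interpolation=cv2.INTER_CUBIC))
```

```text
(array([0.6273, 0.2328, 0.0665]), 1.6161, array([-0.004, -0.001, -1.   ])) [-5.31158884 -2.75917715  4.49282254] [-0.45483849  1.17558739 -1.35981021] 0.14978578987348212
```

The resisting torque has risen to -1.36 Nm at yaw 1.616, so the knob is at its free stop. I'll release, lift, and check.

>>> move_arm:
  steps:
    - {"fingers": 45,"translation": [0,0,0],"turn": 0}
    - {"fingers": 45,"translation": [0,0,0],"turn": 0}
    - {"fingers": 45,"translation": [0,0,0],"turn": 0}
    - {"fingers": 45,"translation": [0,0,30],"turn": 0}
    - {"fingers": 45,"translation": [0,0,40],"turn": 0}
    - {"fingers": 45,"translation": [0,0,40],"turn": 0}
    - {"fingers": 45,"translation": [0,0,30],"turn": 0}
    - {"fingers": 45,"translation": [0,0,0],"turn": 0}

```text
t: 7.25
eef_pos: [0.6304, 0.2353, 0.2096]
tool_rot: [0.001, 0.69, 0.724, 0.003]
contact_force: [-0.2, 0.4, -0.6]
gripper_width: 0.527
```

Run:
```python
from h import *
o=get_obs();print(yaw(),o['contact_force'],o['torque'],o['gripper_width']); im=snap('wrist','w3.png')
```

```text
(array([0.6304, 0.2353, 0.2096]), 1.6191, array([ 0.005,  0.002, -1.   ])) [-0.21382564  0.44014989 -0.58796211] [0.00314364 0.01390139 0.02732539] 0.526848477563234
```

View pics/w3.png

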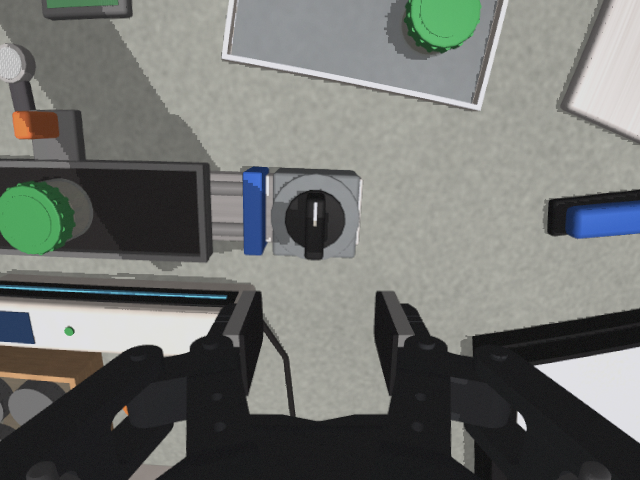

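Now the bar lies along the bed's x (vertical at (316,225)), so the knob is free. Moving to the handle.

>>> move_arm:
  steps:
    - {"fingers": 45,"translation": [-13,-43,0],"turn": -0.034}
    - {"fingers": 45,"translation": [-13,-43,0],"turn": 0}
    - {"fingers": 45,"translation": [-13,-43,0],"turn": 0}
    - {"fingers": 45,"translation": [-13,-43,0],"turn": 0}
    - {"fingers": 45,"translation": [-13,-43,0],"turn": 0}
    - {"fingers": 45,"translation": [0,0,-30],"turn": 0}
    - {"fingers": 45,"translation": [0,0,0],"turn": 0}

```text
t: 8.18
eef_pos: [0.5612, 0.0189, 0.1734]
tool_rot: [-0.002, 0.702, 0.712, -0.002]
contact_force: [-0.0, 0.3, 0.2]
gripper_width: 0.528
```

Run:
```python
from h import *
print(yaw()); im=snap('wrist','w4.png')
for c,s in blobs(im,'orange'): print(c,s,at('wrist',c,.079).round(4))
for r in place_of('wrist','handle')[:2]: print(r['conf'],np.round(r['xy'],1),at('wrist',r['xy'],.068).round(4))
```

```text
(array([0.5612, 0.0189, 0.1734]), 1.5845, array([-0.006, -0.001, -1.   ]))
[92.5 57.1] [  30    0  103  162 8285] [ 0.4495 -0.1158  0.079 ]
[317.5 242.5] [308 223  20  38 681] [0.5623 0.0195 0.079 ]
[  2.2 387.9] [  0 375   7  27 121] [ 0.6848 -0.2271  0.079 ]
0.57 [318.2 244.9] [0.5686 0.0205 0.068 ]
```

View pics/w4.png

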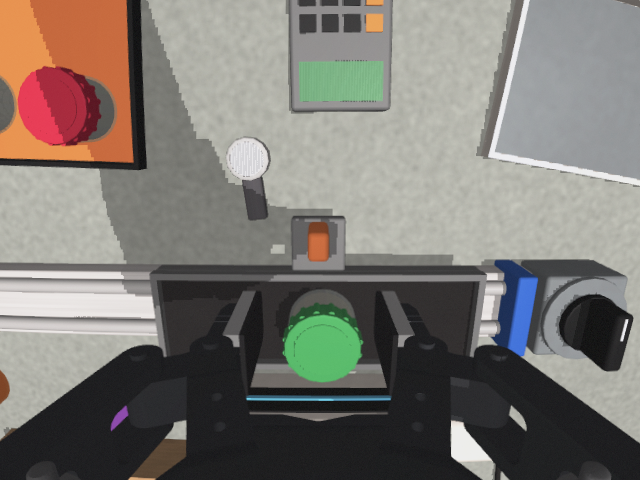

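Handle at (318,243), centred between the fingers. Lowering to grip.

>>> move_arm:
  steps:
    - {"fingers": 45,"translation": [4,0,-30],"turn": 0}
    - {"fingers": 45,"translation": [0,0,-30],"turn": 0}
    - {"fingers": 45,"translation": [0,0,-30],"turn": 0}
    - {"fingers": 45,"translation": [0,0,-22],"turn": 0}
    - {"fingers": 45,"translation": [0,0,-8],"turn": 0}
    - {"fingers": 8,"translation": [0,0,0],"turn": 0}
    - {"fingers": 8,"translation": [0,0,0],"turn": 0}
    - {"fingers": 8,"translation": [0,0,0],"turn": 0}
    - {"fingers": 8,"translation": [0,0,0],"turn": 0}
    - {"fingers": 8,"translation": [0,0,0],"turn": 0}
  newtons: 50

```text
t: 9.52
eef_pos: [0.5686, 0.0196, 0.0575]
tool_rot: [0.001, 0.702, 0.712, 0.001]
contact_force: [-0.9, 0.2, 6.7]
gripper_width: 0.151
```

Run:
```python
from h import *
o=get_obs();print(yaw(),o['contact_force'],o['torque'],o['gripper_width'])
```

```text
(array([0.5686, 0.0196, 0.0575]), 1.585, array([ 0.002,  0.   , -1.   ])) [-0.90990115  0.22099259  6.69053571] [0.03473394 0.24439738 0.00516453] 0.15103820568362464
```

>>> move_arm:
  steps:
    - {"fingers": 8,"translation": [0,-3,3],"turn": 0}
    - {"fingers": 8,"translation": [0,-6,0],"turn": 0}
    - {"fingers": 8,"translation": [0,-9,0],"turn": 0}
    - {"fingers": 8,"translation": [0,-12,0],"turn": 0}
    - {"fingers": 8,"translation": [0,-12,0],"turn": 0}
    - {"fingers": 8,"translation": [0,-12,0],"turn": 0}
    - {"fingers": 8,"translation": [1,-12,0],"turn": 0}
    - {"fingers": 8,"translation": [0,-12,0],"turn": 0}
    - {"fingers": 8,"translation": [0,-12,0],"turn": 0}
    - {"fingers": 8,"translation": [0,-12,0],"turn": 0}

```text
t: 10.78
eef_pos: [0.5696, -0.0813, 0.0576]
tool_rot: [0.0, 0.702, 0.713, 0.001]
contact_force: [8.1, 3.2, -20.8]
gripper_width: 0.148
```

>>> move_arm:
  steps:
    - {"fingers": 8,"translation": [1,-12,0],"turn": 0}
    - {"fingers": 8,"translation": [0,-12,0],"turn": 0}
    - {"fingers": 8,"translation": [0,-12,0],"turn": 0}
    - {"fingers": 8,"translation": [0,-10,0],"turn": 0}
    - {"fingers": 8,"translation": [0,-8,0],"turn": 0}
    - {"fingers": 8,"translation": [0,-6,0],"turn": 0}
    - {"fingers": 8,"translation": [0,-4,0],"turn": 0}
    - {"fingers": 8,"translation": [0,0,0],"turn": 0}

```text
t: 11.78
eef_pos: [0.5703, -0.1458, 0.0576]
tool_rot: [0.0, 0.702, 0.712, 0.001]
contact_force: [7.8, 0.5, -18.2]
gripper_width: 0.151
```

Run:
```python
from h import *
o=get_obs();print(yaw(),o['contact_force'],o['torque'],o['gripper_width']); im=snap('top','t3.png')
cv2.imwrite('pics/t3z.png',cv2.resize(im[190:310,250:490],None,fx=3.3,fy=3.3,interpolation=cv2.INTER_CUBIC))
```

```text
(array([ 0.5703, -0.1458,  0.0576]), 1.5856, array([ 0.001,  0.001, -1.   ])) [  7.75028528   0.47328929 -18.17025487] [ 0.02433128 -1.7095607  -0.04748859] 0.15074507001910492
```

View pics/t3z.png

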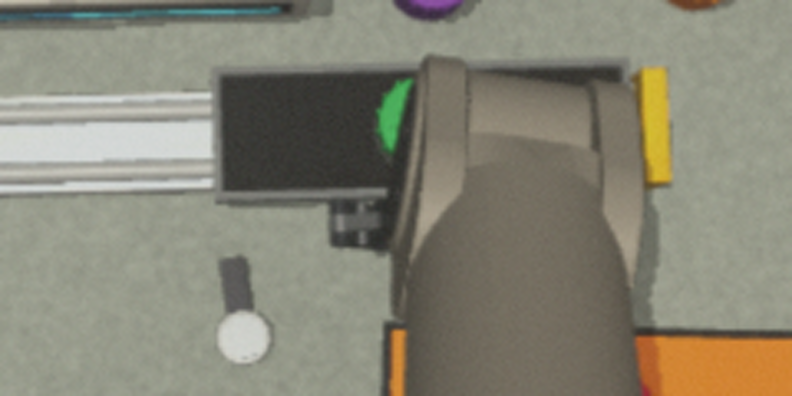

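About 4 mm to the yellow stop remains. I'll ease the upward pull and creep on.

>>> move_arm:
  steps:
    - {"fingers": 8,"translation": [-1,-2,-3],"turn": 0}
    - {"fingers": 8,"translation": [0,-2,0],"turn": 0}
    - {"fingers": 8,"translation": [0,-2,0],"turn": 0}
    - {"fingers": 8,"translation": [0,0,0],"turn": 0}

```text
t: 12.32
eef_pos: [0.5704, -0.1526, 0.0575]
tool_rot: [0.001, 0.702, 0.712, 0.001]
contact_force: [2.4, 2.3, 5.7]
gripper_width: 0.149
```

>>> move_arm:
  steps:
    - {"fingers": 8,"translation": [0,-2,0],"turn": 0}
    - {"fingers": 8,"translation": [0,-2,0],"turn": 0}
    - {"fingers": 8,"translation": [0,0,0],"turn": 0}

```text
t: 12.7
eef_pos: [0.5704, -0.153, 0.0575]
tool_rot: [-0.0, 0.701, 0.713, 0.002]
contact_force: [0.4, 9.2, 8.1]
gripper_width: 0.154
```

Force rose to 9 N at y=-0.153, so the carriage is against the yellow stop. Releasing and lifting to look.

>>> move_arm:
  steps:
    - {"fingers": 50,"translation": [0,2,0],"turn": 0}
    - {"fingers": 50,"translation": [0,0,0],"turn": 0}
    - {"fingers": 50,"translation": [0,0,0],"turn": 0}
    - {"fingers": 70,"translation": [0,0,40],"turn": 0}
    - {"fingers": 70,"translation": [0,0,50],"turn": 0}
    - {"fingers": 80,"translation": [0,0,50],"turn": 0}
    - {"fingers": 80,"translation": [0,0,20],"turn": 0}
    - {"fingers": 80,"translation": [0,0,0],"turn": 0}

```text
t: 13.7
eef_pos: [0.5695, -0.1553, 0.2179]
tool_rot: [0.001, 0.702, 0.712, 0.001]
contact_force: [-1.0, 0.1, -0.1]
gripper_width: 0.934
```

```bash
cat >> h.py <<'E'
def caps(cam,im,col,z):
    hsv=cv2.cvtColor(im,cv2.COLOR_BGR2HSV); H,S,V=[a.astype(int) for a in cv2.split(hsv)]
    m={'red':((H<6)|(H>165))&(S>140)&(V>60),'green':(H>45)&(H<80)&(S>100)&(V>50)}[col]
    n,l,s,c=cv2.connectedComponentsWithStats(m.astype(np.uint8)); out=[]
    for i in range(1,n):
        if s[i][4]<150: continue
        out.append((c[i].round(1),s[i],at(cam,c[i],z)[:2].round(4)))
    return out
E
python3 - <<'E'
from h import *
o=get_obs();print(yaw(),o['contact_force']); im=snap('wrist','w5.png')
for x in caps('wrist',im,'green',.085): print(x)
for r in place_of('wrist','green_jar')[:3]: print(r['conf'],np.round(r['xy'],1),at('wrist',r['xy'],.045).round(4))
for r in place_of('wrist','deck')[:2]: print('deck',r['conf'],np.round(r['xy'],1),at('wrist',r['xy'],.045).round(4))
E
```

```text
(array([ 0.5695, -0.1553,  0.2179]), 1.5842, array([ 0.003, -0.001, -1.   ])) [-0.99904076  0.09556038 -0.09775619]
(array([325.2, 305. ]), array([ 291,  270,   70,   69, 3648], dtype=int32), array([ 0.6297, -0.1485]))
0.87 [322.5 285.9] [ 0.629  -0.1499  0.045 ]
0.71 [315.  358.8] [ 0.7027 -0.1557  0.045 ]
```

View pics/w5.png

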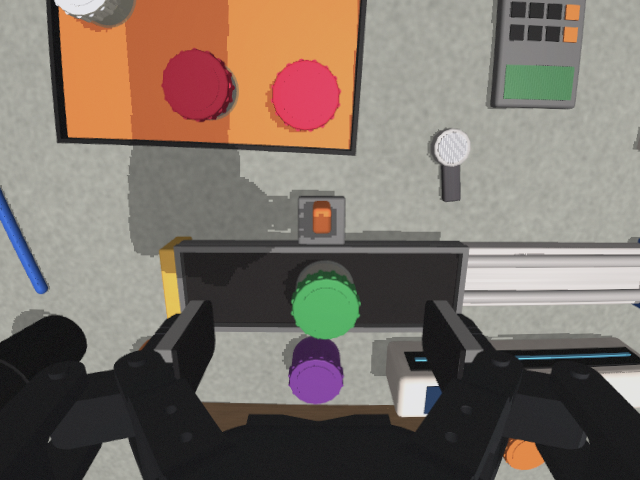

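The carriage end is flush with the yellow stop (172,285), and the green jar on the deck is at (327,308). I'll pick up the green jar now.

>>> move_arm:
  steps:
    - {"fingers": 80,"translation": [30,3,0],"turn": 0}
    - {"fingers": 80,"translation": [31,3,-12],"turn": 0}
    - {"fingers": 80,"translation": [0,0,-30],"turn": 0}
    - {"fingers": 80,"translation": [0,0,-30],"turn": 0}
    - {"fingers": 80,"translation": [0,0,0],"turn": 0}

```text
t: 14.48
eef_pos: [0.6269, -0.1481, 0.1402]
tool_rot: [-0.003, 0.702, 0.712, -0.002]
contact_force: [0.3, -0.1, 0.8]
gripper_width: 0.939
```

Run:
```python
from h import *
o=get_obs();print(yaw(),o['contact_force']); im=snap('wrist','w6.png')
for x in caps('wrist',im,'green',.085): print(x)
```

```text
(array([ 0.6269, -0.1481,  0.1402]), 1.5851, array([-0.008,  0.001, -1.   ])) [ 0.31215151 -0.08372525  0.82636682]
(array([316.2, 272.9]), array([ 267,  223,  100,   99, 7404], dtype=int32), array([ 0.6347, -0.1492]))
```

View pics/w6.png

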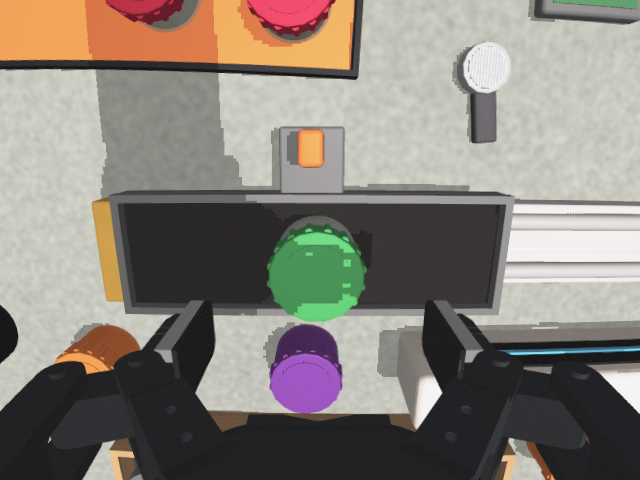

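>>> move_arm:
  steps:
    - {"fingers": 80,"translation": [6,-1,-25],"turn": 0}
    - {"fingers": 80,"translation": [0,0,-30],"turn": 0}
    - {"fingers": 80,"translation": [0,0,-20],"turn": 0}
    - {"fingers": 80,"translation": [0,0,-8],"turn": 0}
    - {"fingers": 40,"translation": [0,0,0],"turn": 0}
    - {"fingers": 40,"translation": [0,0,0],"turn": 0}
    - {"fingers": 40,"translation": [0,0,0],"turn": 0}
    - {"fingers": 40,"translation": [0,0,0],"turn": 0}
    - {"fingers": 40,"translation": [0,0,0],"turn": 0}
  newtons: 35

```text
t: 15.65
eef_pos: [0.6367, -0.1498, 0.0626]
tool_rot: [0.001, 0.702, 0.712, 0.001]
contact_force: [-0.7, -0.2, 6.8]
gripper_width: 0.599
```

>>> move_arm:
  steps:
    - {"fingers": 40,"translation": [0,0,5],"turn": 0}
    - {"fingers": 40,"translation": [0,0,15],"turn": 0}
    - {"fingers": 40,"translation": [0,0,30],"turn": 0}
    - {"fingers": 40,"translation": [0,0,30],"turn": 0}
    - {"fingers": 40,"translation": [0,0,20],"turn": 0}

```text
t: 16.27
eef_pos: [0.6362, -0.1497, 0.1636]
tool_rot: [0.001, 0.702, 0.712, 0.001]
contact_force: [0.7, 0.3, -1.3]
gripper_width: 0.598
```

Run:
```python
from h import *
o=get_obs();print(yaw(),o['contact_force'],o['gripper_width']); im=snap('wrist','w7.png')
im=read_camera('top')
cv2.imwrite('pics/t7.png',im)
cv2.imwrite('pics/t7z.png',cv2.resize(im[270:380,100:250],None,fx=5,fy=5,interpolation=cv2.INTER_CUBIC))
for x in caps('top',im,'green',.049): print(x)
for x in caps('top',im,'red',.049): print(x)
```

```text
(array([ 0.6362, -0.1497,  0.1636]), 1.5849, array([ 0.002, -0.   , -1.   ])) [ 0.68524582  0.29315457 -1.32449826] 0.5979813636195737
(array([630.7, 257.1]), array([621, 244,  19,  29, 469], dtype=int32), array([ 0.571 , -0.6538]))
(array([142. , 314.9]), array([129, 302,  27,  27, 562], dtype=int32), array([0.4702, 0.3178]))
(array([612.5, 325.5]), array([ 583,  312,   57,   30, 1536], dtype=int32), array([ 0.4359, -0.6086]))
```

View pics/w7.png

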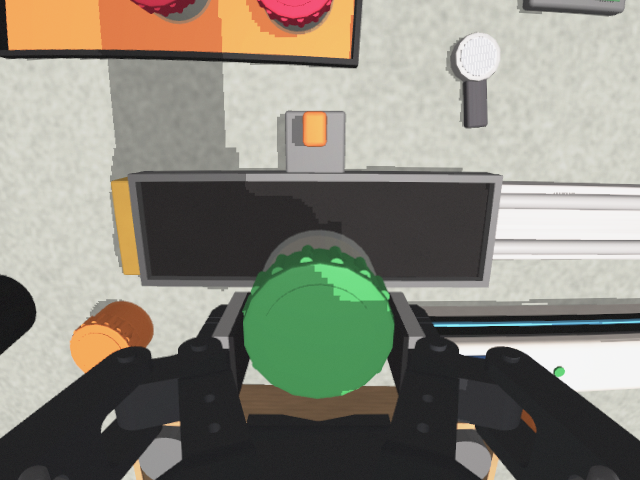

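View pics/t7z.png

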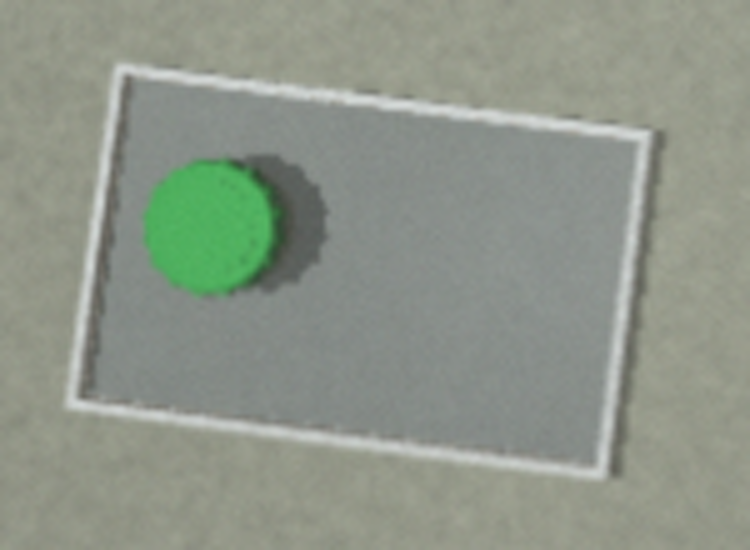

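The green jar is held. The done tray's free right half centres around top-view pixel (197,331). I'll carry it there.

Run:
```python
from h import *
for p in ((197,331),(194,329)): print(at('top',p,.004))
for p in ((124,284),(230,296.5),(221,364),(115,351)): print(at('top',p,.015))
```

```text
[0.43627562 0.21802951 0.004     ]
[0.44034518 0.22412408 0.004     ]
[0.53226868 0.36479991 0.015     ]
[0.50489437 0.14951596 0.015     ]
[0.37087518 0.16791366 0.015     ]
[0.39795203 0.38180392 0.015     ]
```

>>> move_arm:
  steps:
    - {"fingers": 40,"translation": [-10,20,10],"turn": 0}
    - {"fingers": 40,"translation": [-18,33,0],"turn": 0}
    - {"fingers": 40,"translation": [-22,40,0],"turn": 0}
    - {"fingers": 40,"translation": [-22,40,0],"turn": 0}
    - {"fingers": 40,"translation": [-22,40,0],"turn": 0}
    - {"fingers": 40,"translation": [-22,40,0],"turn": 0}
    - {"fingers": 40,"translation": [-22,40,0],"turn": 0}
    - {"fingers": 40,"translation": [-22,40,0],"turn": 0}
    - {"fingers": 40,"translation": [-22,40,0],"turn": 0}
    - {"fingers": 40,"translation": [-15,27,0],"turn": 0}

```text
t: 17.62
eef_pos: [0.4356, 0.2127, 0.1707]
tool_rot: [-0.001, 0.701, 0.713, -0.001]
contact_force: [1.3, -0.7, -1.6]
gripper_width: 0.595
```

>>> move_arm:
  steps:
    - {"fingers": 40,"translation": [2,2,-30],"turn": 0}
    - {"fingers": 40,"translation": [0,0,-35],"turn": 0}
    - {"fingers": 40,"translation": [0,0,-35],"turn": 0}
    - {"fingers": 40,"translation": [0,0,-25],"turn": 0}
    - {"fingers": 40,"translation": [0,0,-12],"turn": 0}
    - {"fingers": 40,"translation": [0,0,-6],"turn": 0}
    - {"fingers": 40,"translation": [0,0,0],"turn": 0}

```text
t: 18.5
eef_pos: [0.4406, 0.2126, 0.0285]
tool_rot: [-0.0, 0.702, 0.712, 0.0]
contact_force: [0.0, 0.0, -1.3]
gripper_width: 0.596
```

Run:
```python
from h import *
o=get_obs();print(yaw(),o['contact_force'],o['gripper_width'])
```

```text
(array([0.4406, 0.2126, 0.0285]), 1.5852, array([ 0.,  0., -1.])) [ 0.00493135  0.0161287  -1.31042944] 0.596485227128642
```

>>> move_arm:
  steps:
    - {"fingers": 40,"translation": [0,0,-3],"turn": 0}
    - {"fingers": 40,"translation": [0,0,-3],"turn": 0}
    - {"fingers": 40,"translation": [0,0,-1],"turn": 0}
    - {"fingers": 40,"translation": [0,0,0],"turn": 0}

```text
t: 19.0
eef_pos: [0.4407, 0.2124, 0.0215]
tool_rot: [0.0, 0.702, 0.712, 0.0]
contact_force: [-0.8, -0.3, 1.5]
gripper_width: 0.599
```

Contact felt (force +1.5 N). Release.

>>> move_arm:
  steps:
    - {"fingers": 75,"translation": [0,0,0],"turn": 0}
    - {"fingers": 75,"translation": [0,0,0],"turn": 0}
    - {"fingers": 75,"translation": [0,0,0],"turn": 0}
    - {"fingers": 75,"translation": [0,0,0],"turn": 0}
    - {"fingers": 75,"translation": [0,0,25],"turn": 0}
    - {"fingers": 75,"translation": [0,0,40],"turn": 0}
    - {"fingers": 75,"translation": [0,0,50],"turn": 0}
    - {"fingers": 75,"translation": [0,0,40],"turn": 0}
    - {"fingers": 75,"translation": [0,0,0],"turn": 0}

```text
t: 20.12
eef_pos: [0.4426, 0.2135, 0.1795]
tool_rot: [0.001, 0.702, 0.712, 0.003]
contact_force: [0.7, -0.1, 0.0]
gripper_width: 0.877
```

Run:
```python
from h import *
o=get_obs();print(yaw(),o['contact_force'],o['gripper_width'])
im=snap('top','t8.png'); im2=snap('wrist','w8.png')
for x in caps('top',im,'red',.049): print(x)
```

```text
(array([0.4426, 0.2135, 0.1795]), 1.5847, array([ 0.006,  0.003, -1.   ])) [ 0.67516149 -0.14722575  0.04145764] 0.8769130999911986
(array([390.2, 310.2]), array([377, 297,  28,  28, 587], dtype=int32), array([ 0.4738, -0.1667]))
(array([433.5, 313.4]), array([420, 300,  28,  27, 579], dtype=int32), array([ 0.4664, -0.2512]))
(array([612.5, 325.5]), array([ 583,  312,   57,   30, 1536], dtype=int32), array([ 0.4358, -0.6086]))
```

View pics/t8.png

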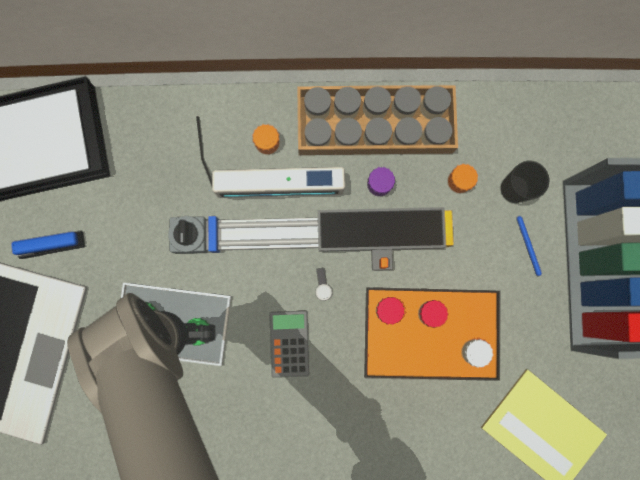

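View pics/w8.png

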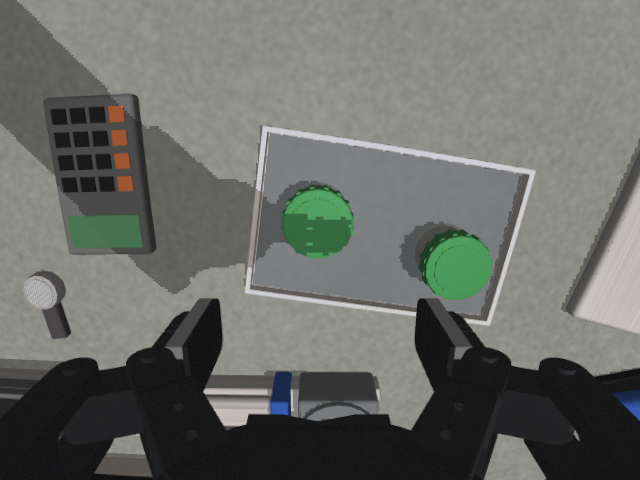

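Both green jars stand in the done tray at (318,222) and (457,265). On to the red jar at top-view pixel (391,310).

>>> move_arm:
  steps:
    - {"fingers": 80,"translation": [3,-38,0],"turn": -0.08}
    - {"fingers": 80,"translation": [3,-38,0],"turn": -0.08}
    - {"fingers": 80,"translation": [3,-38,0],"turn": -0.08}
    - {"fingers": 80,"translation": [3,-38,0],"turn": -0.08}
    - {"fingers": 80,"translation": [3,-38,0],"turn": -0.08}
    - {"fingers": 80,"translation": [3,-38,0],"turn": -0.08}
    - {"fingers": 80,"translation": [3,-38,0],"turn": -0.08}
    - {"fingers": 80,"translation": [4,-38,0],"turn": -0.08}
    - {"fingers": 80,"translation": [4,-38,0],"turn": -0.08}
    - {"fingers": 80,"translation": [4,-38,0],"turn": -0.08}

```text
t: 21.48
eef_pos: [0.4726, -0.1686, 0.1747]
tool_rot: [-0.001, 0.924, 0.381, -0.001]
contact_force: [-0.4, 0.5, -0.1]
gripper_width: 0.936
```

>>> move_arm:
  steps:
    - {"fingers": 80,"translation": [0,0,-20],"turn": 0}
    - {"fingers": 80,"translation": [0,0,-20],"turn": 0}
    - {"fingers": 80,"translation": [0,0,0],"turn": 0}

```text
t: 21.85
eef_pos: [0.4715, -0.1672, 0.1338]
tool_rot: [-0.001, 0.924, 0.382, -0.003]
contact_force: [1.0, 0.3, 0.1]
gripper_width: 0.939
```

Run:
```python
from h import *
o=get_obs();print(yaw(),o['contact_force'],o['gripper_width'])
im2=snap('wrist','w9.png')
for x in caps('wrist',im2,'red',.047): print(x)
for r in place_of('wrist','red_jar1')[:3]: print(r['conf'],np.round(r['xy'],1),at('wrist',r['xy'],.004).round(4))
```

```text
(array([ 0.4715, -0.1672,  0.1338]), 0.785, array([-0.006,  0.001, -1.   ])) [1.02555278 0.28714215 0.13750835] 0.9387694636566895
(array([320.9, 246.4]), array([ 278,  203,   87,   87, 5649], dtype=int32), array([ 0.4738, -0.1657]))
(array([234.1, 321.5]), array([ 194,  282,   73,   81, 3607], dtype=int32), array([ 0.4698, -0.244 ]))
0.87 [235.  304.4] [ 0.4701 -0.2563  0.004 ]
0.56 [322.6 233.2] [ 0.4778 -0.1669  0.004 ]
```

View pics/w9.png

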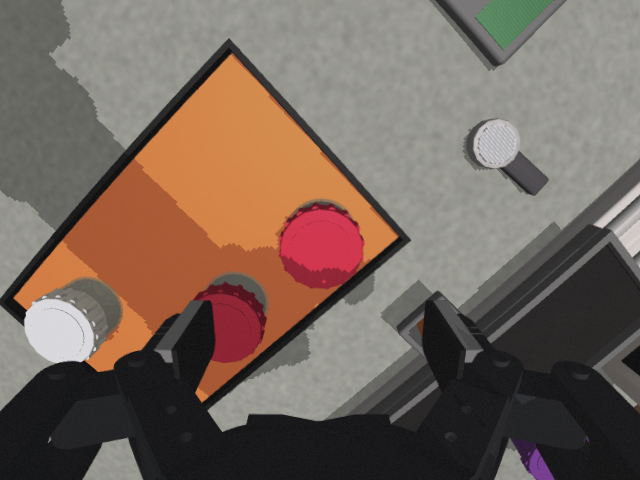

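Red jar 1 at (321,246), the second at (234,321), partly behind the left finger. The fingers clear it. Lowering onto the first.

>>> move_arm:
  steps:
    - {"fingers": 80,"translation": [4,1,-25],"turn": 0}
    - {"fingers": 80,"translation": [0,0,-30],"turn": 0}
    - {"fingers": 80,"translation": [0,0,-30],"turn": 0}
    - {"fingers": 80,"translation": [0,0,-20],"turn": 0}
    - {"fingers": 80,"translation": [0,0,-6],"turn": 0}
    - {"fingers": 40,"translation": [0,0,0],"turn": 0}
    - {"fingers": 40,"translation": [0,0,0],"turn": 0}
    - {"fingers": 40,"translation": [0,0,0],"turn": 0}
    - {"fingers": 40,"translation": [0,0,0],"turn": 0}
    - {"fingers": 40,"translation": [0,0,0],"turn": 0}

```text
t: 23.2
eef_pos: [0.4783, -0.167, 0.0265]
tool_rot: [0.0, 0.924, 0.382, 0.001]
contact_force: [-3.0, -0.0, 7.2]
gripper_width: 0.597
```

>>> move_arm:
  steps:
    - {"fingers": 40,"translation": [0,0,5],"turn": 0}
    - {"fingers": 40,"translation": [0,0,15],"turn": 0}
    - {"fingers": 40,"translation": [0,0,30],"turn": 0}
    - {"fingers": 40,"translation": [0,0,35],"turn": 0}
    - {"fingers": 40,"translation": [0,0,35],"turn": 0}
    - {"fingers": 40,"translation": [0,0,20],"turn": 0}

```text
t: 23.95
eef_pos: [0.4784, -0.1668, 0.1681]
tool_rot: [0.001, 0.924, 0.382, 0.001]
contact_force: [0.3, -0.3, -2.5]
gripper_width: 0.597
```

Run:
```python
from h import *
o=get_obs();print(yaw(),o['contact_force'],o['gripper_width'])
im2=snap('wrist','w10.png'); im=read_camera('top')
for x in caps('top',im,'red',.049): print(x)
```

```text
(array([ 0.4784, -0.1668,  0.1681]), 0.7848, array([ 0.003, -0.   , -1.   ])) [ 0.28057924 -0.29651814 -2.50467267] 0.597199136112929
(array([612.5, 325.5]), array([ 583,  312,   57,   30, 1535], dtype=int32), array([ 0.4357, -0.6085]))
```

View pics/w10.png

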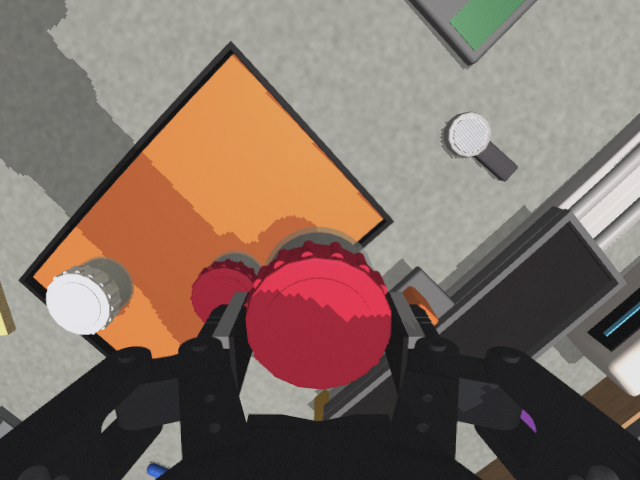

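Red jar held, second red jar still in the tray. Carrying it to above the deck.

>>> move_arm:
  steps:
    - {"fingers": 40,"translation": [20,-5,2],"turn": 0.1}
    - {"fingers": 40,"translation": [20,-5,0],"turn": 0.1}
    - {"fingers": 40,"translation": [20,-5,0],"turn": 0.1}
    - {"fingers": 40,"translation": [20,-5,0],"turn": 0.1}
    - {"fingers": 40,"translation": [20,-5,0],"turn": 0.1}
    - {"fingers": 40,"translation": [20,-5,0],"turn": 0.1}
    - {"fingers": 40,"translation": [20,-5,0],"turn": 0.1}
    - {"fingers": 40,"translation": [20,-6,0],"turn": 0.1}
    - {"fingers": 40,"translation": [0,0,0],"turn": 0}

```text
t: 25.18
eef_pos: [0.638, -0.2076, 0.1661]
tool_rot: [-0.001, 0.702, 0.712, -0.0]
contact_force: [-0.8, -0.2, -1.8]
gripper_width: 0.596
```

Run:
```python
from h import *
o=get_obs();print(yaw(),o['contact_force'],o['gripper_width'])
im2=snap('wrist','w11.png')
```

```text
(array([ 0.638 , -0.2076,  0.1661]), 1.5847, array([-0.001,  0.   , -1.   ])) [-0.80226736 -0.1572587  -1.75361814] 0.5957357223280917
```

View pics/w11.png

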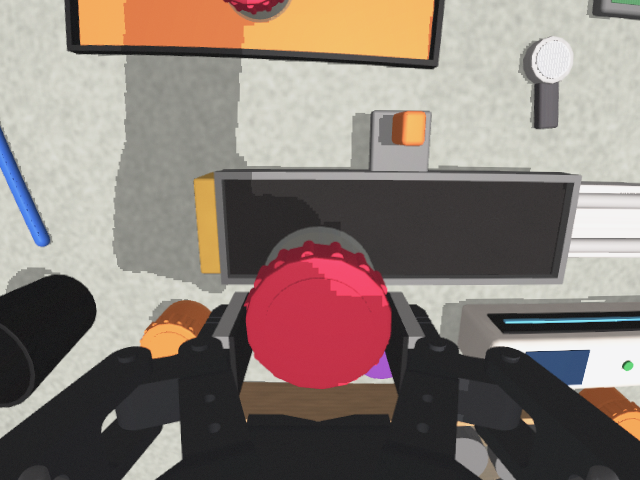

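Run:
```python
from h import *
for p in ((219,174),(578,177),(565,279),(221,280)): print(at('wrist',p,.053).round(4))
```

```text
[ 0.5953 -0.2736  0.053 ]
[ 0.593  -0.0288  0.053 ]
[ 0.668  -0.0242  0.053 ]
[ 0.6708 -0.2765  0.053 ]
```

>>> move_arm:
  steps:
    - {"fingers": 40,"translation": [-2,0,-25],"turn": 0}
    - {"fingers": 40,"translation": [0,0,-30],"turn": 0}
    - {"fingers": 40,"translation": [0,0,-20],"turn": 0}
    - {"fingers": 40,"translation": [0,0,-12],"turn": 0}
    - {"fingers": 40,"translation": [0,0,-6],"turn": 0}
    - {"fingers": 40,"translation": [0,0,-3],"turn": 0}
    - {"fingers": 40,"translation": [0,0,-2],"turn": 0}
    - {"fingers": 40,"translation": [0,0,0],"turn": 0}

```text
t: 26.22
eef_pos: [0.636, -0.2077, 0.0697]
tool_rot: [0.0, 0.702, 0.712, 0.0]
contact_force: [0.3, -0.3, -1.6]
gripper_width: 0.589
```

>>> move_arm:
  steps:
    - {"fingers": 40,"translation": [0,0,-2],"turn": 0}
    - {"fingers": 40,"translation": [0,0,-1],"turn": 0}
    - {"fingers": 40,"translation": [0,0,0],"turn": 0}

```text
t: 26.6
eef_pos: [0.6361, -0.2078, 0.0676]
tool_rot: [0.0, 0.702, 0.712, 0.0]
contact_force: [-1.7, -0.1, 5.5]
gripper_width: 0.592
```

Seated (contact +5.5 N). Release, lift, look.

>>> move_arm:
  steps:
    - {"fingers": 75,"translation": [0,0,0],"turn": 0}
    - {"fingers": 75,"translation": [0,0,0],"turn": 0}
    - {"fingers": 75,"translation": [0,0,0],"turn": 0}
    - {"fingers": 75,"translation": [0,0,0],"turn": 0}
    - {"fingers": 75,"translation": [0,0,25],"turn": 0}
    - {"fingers": 75,"translation": [0,0,40],"turn": 0}
    - {"fingers": 75,"translation": [0,0,40],"turn": 0}
    - {"fingers": 80,"translation": [0,0,0],"turn": 0}

```text
t: 27.6
eef_pos: [0.638, -0.2084, 0.1753]
tool_rot: [0.003, 0.702, 0.712, 0.002]
contact_force: [0.0, -1.1, -0.4]
gripper_width: 0.933
```

Run:
```python
from h import *
o=get_obs();print(yaw(),o['contact_force'],o['gripper_width'])
im2=snap('wrist','w12.png'); im=snap('top','t12.png')
for x in caps('top',im,'red',.049): print(x)
```

```text
(array([ 0.638 , -0.2084,  0.1753]), 1.5848, array([ 0.007, -0.002, -1.   ])) [ 0.01640436 -1.09060278 -0.36168591] 0.9331137026514633
(array([410.8, 230.4]), array([399, 221,  26,  20, 395], dtype=int32), array([ 0.6297, -0.211 ]))
(array([612.5, 325.5]), array([ 583,  312,   57,   30, 1532], dtype=int32), array([ 0.4357, -0.6086]))
```

View pics/w12.png

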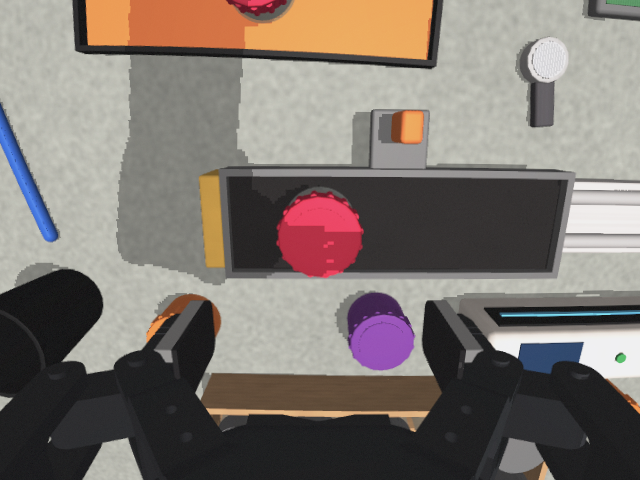

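Red jar 1 stands on the deck at (320,235). Next jar; its neighbour is gone, so I can keep the yaw.

>>> move_arm:
  steps:
    - {"fingers": 80,"translation": [-21,-5,0],"turn": 0}
    - {"fingers": 80,"translation": [-29,-7,0],"turn": 0}
    - {"fingers": 80,"translation": [-30,-8,0],"turn": 0}
    - {"fingers": 80,"translation": [-30,-8,0],"turn": 0}
    - {"fingers": 80,"translation": [-30,-8,0],"turn": 0}
    - {"fingers": 80,"translation": [-27,-6,-20],"turn": 0}
    - {"fingers": 80,"translation": [0,0,-20],"turn": 0}
    - {"fingers": 80,"translation": [0,0,0],"turn": 0}

```text
t: 28.7
eef_pos: [0.4666, -0.2488, 0.129]
tool_rot: [-0.002, 0.702, 0.712, -0.001]
contact_force: [0.7, 0.2, 1.2]
gripper_width: 0.939
```

Run:
```python
from h import *
o=get_obs();print(yaw(),o['contact_force'],o['gripper_width'])
im2=snap('wrist','w13.png')
for x in caps('wrist',im2,'red',.047): print(x)
for r in place_of('wrist','red_jar1')[:3]: print(r['conf'],np.round(r['xy'],1),at('wrist',r['xy'],.004).round(4))
```

```text
(array([ 0.4666, -0.2488,  0.129 ]), 1.5848, array([-0.005,  0.002, -1.   ])) [0.66655126 0.16946868 1.17088647] 0.9386275909643125
(array([312.6, 245.6]), array([ 268,  201,   89,   90, 5849], dtype=int32), array([ 0.4661, -0.2521]))
0.84 [312.3 231.1] [ 0.4691 -0.2532  0.004 ]
```

View pics/w13.png

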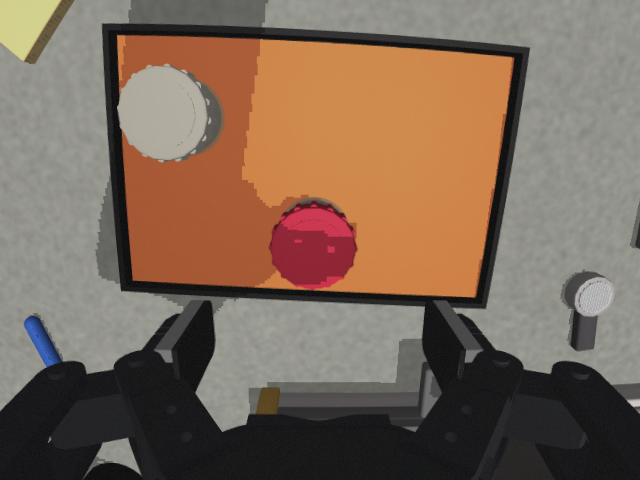

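Red jar 2 at (312,246), white jar well clear at (163,113). Lower and grip.

>>> move_arm:
  steps:
    - {"fingers": 80,"translation": [3,-3,-25],"turn": 0}
    - {"fingers": 80,"translation": [0,0,-30],"turn": 0}
    - {"fingers": 80,"translation": [0,0,-30],"turn": 0}
    - {"fingers": 80,"translation": [0,0,-16],"turn": 0}
    - {"fingers": 80,"translation": [0,0,-4],"turn": 0}
    - {"fingers": 40,"translation": [0,0,0],"turn": 0}
    - {"fingers": 40,"translation": [0,0,0],"turn": 0}
    - {"fingers": 40,"translation": [0,0,0],"turn": 0}
    - {"fingers": 40,"translation": [0,0,0],"turn": 0}
    - {"fingers": 40,"translation": [0,0,0],"turn": 0}

```text
t: 30.05
eef_pos: [0.4726, -0.253, 0.0275]
tool_rot: [0.001, 0.702, 0.712, 0.0]
contact_force: [0.3, 0.5, 6.4]
gripper_width: 0.592
```

>>> move_arm:
  steps:
    - {"fingers": 40,"translation": [0,0,5],"turn": 0}
    - {"fingers": 40,"translation": [0,0,15],"turn": 0}
    - {"fingers": 40,"translation": [0,0,30],"turn": 0}
    - {"fingers": 40,"translation": [0,0,35],"turn": 0}
    - {"fingers": 40,"translation": [0,0,35],"turn": 0}
    - {"fingers": 40,"translation": [0,0,20],"turn": 0}

```text
t: 30.8
eef_pos: [0.4723, -0.253, 0.1692]
tool_rot: [0.001, 0.702, 0.712, 0.001]
contact_force: [-0.0, 0.3, -1.9]
gripper_width: 0.598
```

>>> move_arm:
  steps:
    - {"fingers": 40,"translation": [10,10,3],"turn": 0}
    - {"fingers": 40,"translation": [19,18,0],"turn": 0}
    - {"fingers": 40,"translation": [22,21,0],"turn": 0}
    - {"fingers": 40,"translation": [22,21,0],"turn": 0}
    - {"fingers": 40,"translation": [22,21,0],"turn": 0}
    - {"fingers": 40,"translation": [22,21,0],"turn": 0}
    - {"fingers": 40,"translation": [22,21,0],"turn": 0}
    - {"fingers": 40,"translation": [16,16,0],"turn": 0}
    - {"fingers": 40,"translation": [7,6,0],"turn": 0}
    - {"fingers": 40,"translation": [0,0,0],"turn": 0}

```text
t: 32.05
eef_pos: [0.6336, -0.0975, 0.1689]
tool_rot: [-0.0, 0.702, 0.712, -0.0]
contact_force: [-0.8, -0.6, -0.8]
gripper_width: 0.595
```

Run:
```python
from h import *
o=get_obs();print(yaw(),o['contact_force'],o['gripper_width'])
im2=snap('wrist','w14.png')
```

```text
(array([ 0.6336, -0.0975,  0.1689]), 1.5854, array([-0.001, -0.   , -1.   ])) [-0.83780862 -0.64862419 -0.78121588] 0.5949134870642692
```

View pics/w14.png

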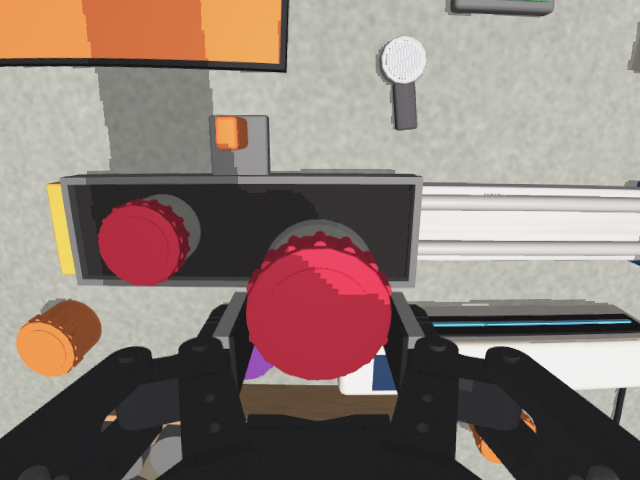

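Carriage still at the yellow stop, jar 1 upright at (143,242). Lowering jar 2.

>>> move_arm:
  steps:
    - {"fingers": 40,"translation": [0,0,-25],"turn": 0}
    - {"fingers": 40,"translation": [0,0,-30],"turn": 0}
    - {"fingers": 40,"translation": [0,0,-22],"turn": 0}
    - {"fingers": 40,"translation": [0,0,-12],"turn": 0}
    - {"fingers": 40,"translation": [0,0,-6],"turn": 0}
    - {"fingers": 40,"translation": [0,0,-3],"turn": 0}
    - {"fingers": 40,"translation": [0,0,-1],"turn": 0}
    - {"fingers": 40,"translation": [0,0,0],"turn": 0}

```text
t: 33.1
eef_pos: [0.6341, -0.0976, 0.0708]
tool_rot: [0.0, 0.702, 0.712, 0.0]
contact_force: [-0.3, 0.3, -2.5]
gripper_width: 0.596
```

>>> move_arm:
  steps:
    - {"fingers": 40,"translation": [0,0,-1],"turn": 0}
    - {"fingers": 40,"translation": [0,0,-1],"turn": 0}
    - {"fingers": 40,"translation": [0,0,0],"turn": 0}

```text
t: 33.48
eef_pos: [0.6338, -0.0976, 0.0686]
tool_rot: [0.0, 0.702, 0.712, 0.0]
contact_force: [-0.9, 0.8, 1.8]
gripper_width: 0.594
```

>>> move_arm:
  steps:
    - {"fingers": 75,"translation": [0,0,0],"turn": 0}
    - {"fingers": 75,"translation": [0,0,0],"turn": 0}
    - {"fingers": 75,"translation": [0,0,0],"turn": 0}
    - {"fingers": 75,"translation": [0,0,0],"turn": 0}
    - {"fingers": 75,"translation": [0,0,25],"turn": 0}
    - {"fingers": 75,"translation": [0,0,40],"turn": 0}
    - {"fingers": 50,"translation": [-20,-18,20],"turn": 0}
    - {"fingers": 50,"translation": [-25,-20,0],"turn": 0}
    - {"fingers": 50,"translation": [-19,-18,0],"turn": 0}
    - {"fingers": 50,"translation": [0,0,0],"turn": 0}

```text
t: 34.72
eef_pos: [0.5679, -0.156, 0.1531]
tool_rot: [-0.0, 0.703, 0.711, -0.001]
contact_force: [0.4, -0.7, 0.0]
gripper_width: 0.586
```

Run:
```python
from h import *
o=get_obs();print(yaw(),o['contact_force'],o['gripper_width'])
im2=snap('wrist','w15.png'); im=snap('top','t15.png'); snap('scene','s15.png')
for x in caps('top',im,'red',.049): print(x)
for c,s in blobs(im2,'orange'): print(c,s,at('wrist',c,.079).round(4))
```

```text
(array([ 0.5679, -0.156 ,  0.1531]), 1.5814, array([-0.001, -0.001, -1.   ])) [ 0.37636258 -0.7040799   0.0155655 ] 0.5855124707583002
(array([354.9, 229.9]), array([341, 216,  29,  29, 628], dtype=int32), array([ 0.632, -0.101]))
(array([612.5, 325.5]), array([ 583,  312,   57,   30, 1529], dtype=int32), array([ 0.4357, -0.6086]))
[43.9  8.9] [ 23   0  45  17 229] [ 0.436  -0.3013  0.079 ]
[160.4  72.3] [   93     0   132   149 17344] [ 0.4704 -0.2385  0.079 ]
[323.2 242.9] [313 222  22  41 772] [ 0.5644 -0.1496  0.079 ]
```

View pics/w15.png

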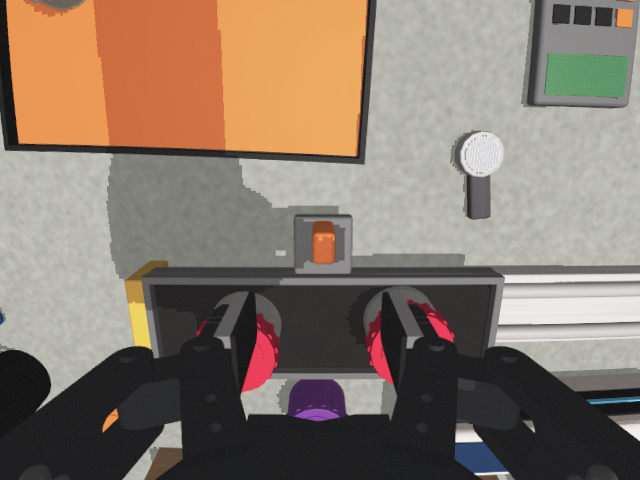

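View pics/s15.png

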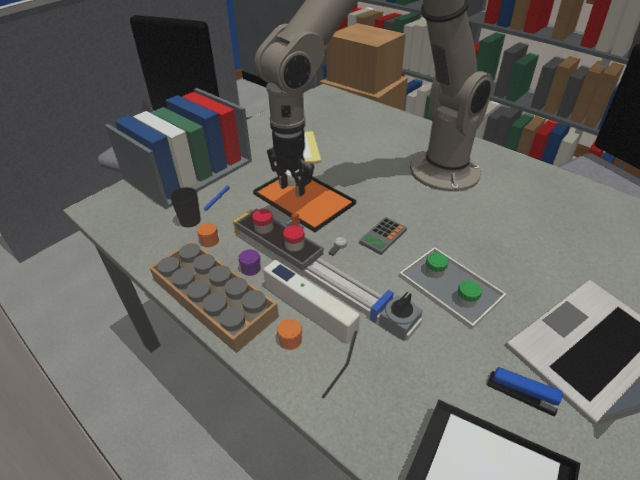

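Two red jars upright on the carriage, which is still at the yellow stop; the tray holds no more reds. Handle at (323,243). Grip it.

>>> move_arm:
  steps:
    - {"fingers": 50,"translation": [2,3,-30],"turn": 0.003}
    - {"fingers": 50,"translation": [0,0,-30],"turn": 0}
    - {"fingers": 45,"translation": [0,0,-26],"turn": 0}
    - {"fingers": 45,"translation": [0,0,-9],"turn": 0}
    - {"fingers": 8,"translation": [0,0,0],"turn": 0}
    - {"fingers": 8,"translation": [0,0,0],"turn": 0}
    - {"fingers": 8,"translation": [0,0,0],"turn": 0}
    - {"fingers": 8,"translation": [0,0,0],"turn": 0}
    - {"fingers": 8,"translation": [0,0,0],"turn": 0}
    - {"fingers": 8,"translation": [0,0,0],"turn": 0}
  newtons: 50

```text
t: 36.12
eef_pos: [0.5725, -0.1509, 0.0593]
tool_rot: [0.001, 0.701, 0.713, 0.001]
contact_force: [-0.1, 0.3, 6.3]
gripper_width: 0.149
```

>>> move_arm:
  steps:
    - {"fingers": 8,"translation": [0,3,0],"turn": 0}
    - {"fingers": 8,"translation": [0,6,0],"turn": 0}
    - {"fingers": 8,"translation": [0,9,0],"turn": 0}
    - {"fingers": 8,"translation": [0,12,0],"turn": 0}
    - {"fingers": 8,"translation": [0,12,0],"turn": 0}
    - {"fingers": 8,"translation": [-1,12,0],"turn": 0}
    - {"fingers": 8,"translation": [0,12,0],"turn": 0}
    - {"fingers": 8,"translation": [0,12,0],"turn": 0}
    - {"fingers": 8,"translation": [0,12,0],"turn": 0}
    - {"fingers": 8,"translation": [0,12,0],"turn": 0}

```text
t: 37.38
eef_pos: [0.5715, -0.0488, 0.0592]
tool_rot: [0.001, 0.701, 0.713, 0.0]
contact_force: [-0.4, -2.8, 9.1]
gripper_width: 0.15
```

>>> move_arm:
  steps:
    - {"fingers": 8,"translation": [-1,12,0],"turn": 0}
    - {"fingers": 8,"translation": [0,12,0],"turn": 0}
    - {"fingers": 8,"translation": [0,12,0],"turn": 0}
    - {"fingers": 8,"translation": [0,12,0],"turn": 0}
    - {"fingers": 8,"translation": [0,12,0],"turn": 0}
    - {"fingers": 8,"translation": [-1,10,0],"turn": 0}
    - {"fingers": 8,"translation": [0,8,0],"turn": 0}
    - {"fingers": 8,"translation": [0,6,0],"turn": 0}
    - {"fingers": 8,"translation": [0,4,0],"turn": 0}
    - {"fingers": 8,"translation": [0,2,0],"turn": 0}

```text
t: 38.62
eef_pos: [0.5704, 0.0417, 0.0592]
tool_rot: [0.001, 0.701, 0.713, 0.001]
contact_force: [4.6, -2.3, 5.8]
gripper_width: 0.15
```

>>> move_arm:
  steps:
    - {"fingers": 8,"translation": [-1,2,0],"turn": 0}
    - {"fingers": 8,"translation": [0,2,0],"turn": 0}
    - {"fingers": 8,"translation": [0,2,0],"turn": 0}
    - {"fingers": 8,"translation": [0,0,0],"turn": 0}

```text
t: 39.12
eef_pos: [0.5704, 0.0471, 0.0593]
tool_rot: [0.002, 0.701, 0.713, 0.002]
contact_force: [6.5, -3.8, 3.1]
gripper_width: 0.149
```

>>> move_arm:
  steps:
    - {"fingers": 8,"translation": [0,2,0],"turn": 0}
    - {"fingers": 8,"translation": [0,2,0],"turn": 0}
    - {"fingers": 8,"translation": [0,0,0],"turn": 0}

```text
t: 39.5
eef_pos: [0.5704, 0.0472, 0.0592]
tool_rot: [0.003, 0.702, 0.712, 0.0]
contact_force: [7.0, -11.9, 4.2]
gripper_width: 0.147
```

>>> move_arm:
  steps:
    - {"fingers": 8,"translation": [0,2,0],"turn": 0}
    - {"fingers": 8,"translation": [0,0,0],"turn": 0}
    - {"fingers": 8,"translation": [0,0,0],"turn": 0}

```text
t: 39.88
eef_pos: [0.5704, 0.0473, 0.0592]
tool_rot: [0.004, 0.703, 0.712, -0.0]
contact_force: [6.9, -15.6, 3.1]
gripper_width: 0.147
```

At the blue stop: 200 mm travelled and force rising to 15.6 N. Release and lift.

>>> move_arm:
  steps:
    - {"fingers": 8,"translation": [1,-3,0],"turn": 0}
    - {"fingers": 45,"translation": [0,0,0],"turn": 0}
    - {"fingers": 45,"translation": [0,0,0],"turn": 0}
    - {"fingers": 45,"translation": [0,0,0],"turn": 0}
    - {"fingers": 45,"translation": [0,0,40],"turn": 0}
    - {"fingers": 45,"translation": [0,0,50],"turn": 0}
    - {"fingers": 45,"translation": [0,0,50],"turn": 0}
    - {"fingers": 45,"translation": [0,0,0],"turn": 0}

```text
t: 40.88
eef_pos: [0.5711, 0.0513, 0.2025]
tool_rot: [0.002, 0.701, 0.713, 0.003]
contact_force: [-0.3, -0.4, -0.3]
gripper_width: 0.532
```

Run:
```python
from h import *
o=get_obs();print(yaw(),o['contact_force'],o['gripper_width'])
im2=snap('wrist','w16.png'); im=snap('top','t16.png')
```

```text
(array([0.5711, 0.0513, 0.2025]), 1.5885, array([ 0.008,  0.002, -1.   ])) [-0.30363663 -0.3503655  -0.32809939] 0.5320878640949888
```

View pics/w16.png

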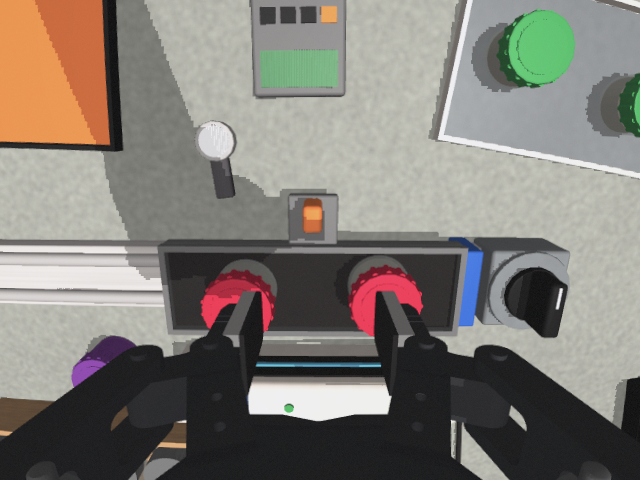

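Carriage touches the blue stop with both jars upright. Moving to the knob.

>>> move_arm:
  steps:
    - {"fingers": 45,"translation": [11,36,0],"turn": 0}
    - {"fingers": 45,"translation": [11,36,0],"turn": 0}
    - {"fingers": 45,"translation": [11,36,0],"turn": 0}
    - {"fingers": 45,"translation": [11,36,0],"turn": 0}
    - {"fingers": 45,"translation": [12,38,-10],"turn": 0}
    - {"fingers": 45,"translation": [0,0,-30],"turn": 0}
    - {"fingers": 45,"translation": [0,0,-20],"turn": 0}
    - {"fingers": 45,"translation": [0,0,0],"turn": 0}

```text
t: 41.98
eef_pos: [0.6228, 0.2308, 0.1352]
tool_rot: [-0.001, 0.701, 0.713, -0.003]
contact_force: [0.2, 0.2, 1.2]
gripper_width: 0.528
```

Run:
```python
from h import *
o=get_obs();print(yaw(),o['contact_force'],o['gripper_width'])
im2=snap('wrist','w17.png')
for r in place_of('wrist','clamp_grip')[:2]: print(r['conf'],np.round(r['xy'],1),at('wrist',r['xy'],.082).round(4))
```

```text
(array([0.6228, 0.2308, 0.1352]), 1.5872, array([-0.005, -0.003, -1.   ])) [0.16946799 0.15054163 1.21052279] 0.5283915849884648
0.58 [320.9 276. ] [0.6329 0.2335 0.082 ]
```

View pics/w17.png

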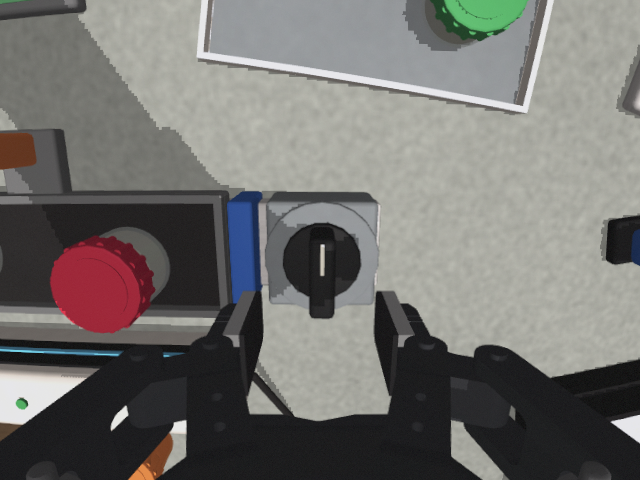

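The bar is vertical at (322,272). Lower, grip, then turn clockwise.

>>> move_arm:
  steps:
    - {"fingers": 45,"translation": [5,2,-25],"turn": 0}
    - {"fingers": 45,"translation": [0,0,-25],"turn": 0}
    - {"fingers": 45,"translation": [0,0,-16],"turn": 0}
    - {"fingers": 45,"translation": [0,0,-3],"turn": 0}
    - {"fingers": 8,"translation": [0,0,0],"turn": 0}
    - {"fingers": 8,"translation": [0,0,0],"turn": 0}
    - {"fingers": 8,"translation": [0,0,0],"turn": 0}
    - {"fingers": 8,"translation": [0,0,0],"turn": 0}
    - {"fingers": 8,"translation": [0,0,0],"turn": 0}
    - {"fingers": 8,"translation": [0,0,0],"turn": 0}
  newtons: 80

```text
t: 43.32
eef_pos: [0.6305, 0.2329, 0.0708]
tool_rot: [0.001, 0.702, 0.713, 0.0]
contact_force: [-2.7, -4.9, 5.1]
gripper_width: 0.142
```

>>> move_arm:
  steps:
    - {"fingers": 8,"translation": [0,0,0],"turn": -0.1}
    - {"fingers": 8,"translation": [0,0,0],"turn": -0.12}
    - {"fingers": 8,"translation": [0,0,0],"turn": -0.12}
    - {"fingers": 8,"translation": [0,0,0],"turn": -0.12}
    - {"fingers": 8,"translation": [0,0,0],"turn": -0.12}
    - {"fingers": 8,"translation": [0,0,0],"turn": -0.12}
    - {"fingers": 8,"translation": [0,0,0],"turn": -0.12}
    - {"fingers": 8,"translation": [0,0,0],"turn": -0.12}
    - {"fingers": 8,"translation": [0,0,0],"turn": -0.12}
    - {"fingers": 8,"translation": [0,0,0],"turn": -0.12}

```text
t: 44.58
eef_pos: [0.6298, 0.2315, 0.0708]
tool_rot: [0.001, 0.98, 0.2, -0.001]
contact_force: [-4.7, -6.7, 9.0]
gripper_width: 0.141
```

Run:
```python
from h import *
o=get_obs();print(yaw(),o['contact_force'],o['torque'],o['gripper_width'])
```

```text
(array([0.6298, 0.2315, 0.0708]), 0.4025, array([-0.001, -0.002, -1.   ])) [-4.72169733 -6.66312563  9.03201915] [-1.55647055  0.92503908  0.0732717 ] 0.14071603131413732
```

>>> move_arm:
  steps:
    - {"fingers": 8,"translation": [0,1,0],"turn": -0.1}
    - {"fingers": 8,"translation": [0,0,0],"turn": -0.1}
    - {"fingers": 8,"translation": [0,0,0],"turn": -0.06}
    - {"fingers": 8,"translation": [0,0,0],"turn": 0}

```text
t: 45.08
eef_pos: [0.6294, 0.2314, 0.0708]
tool_rot: [0.002, 0.997, 0.072, -0.001]
contact_force: [-5.7, -8.8, 10.8]
gripper_width: 0.145
```

Run:
```python
from h import *
o=get_obs();print(yaw(),o['contact_force'],o['torque'],o['gripper_width'])
```

```text
(array([0.6294, 0.2314, 0.0708]), 0.1449, array([-0.001, -0.004, -1.   ])) [-5.7103812  -8.81056479 10.7684981 ] [-2.01854179  1.26774766 -0.01045239] 0.1454921347090529
```

>>> move_arm:
  steps:
    - {"fingers": 8,"translation": [0,0,0],"turn": -0.02}
    - {"fingers": 8,"translation": [0,0,0],"turn": -0.02}
    - {"fingers": 8,"translation": [0,0,0],"turn": -0.02}
    - {"fingers": 8,"translation": [0,0,0],"turn": 0}

```text
t: 45.58
eef_pos: [0.6294, 0.2314, 0.0708]
tool_rot: [0.002, 0.999, 0.045, -0.001]
contact_force: [-5.6, -10.3, 11.1]
gripper_width: 0.143
```

Run:
```python
from h import *
o=get_obs();print(yaw(),o['contact_force'],o['torque'],o['gripper_width'])
```

```text
(array([0.6294, 0.2314, 0.0708]), 0.0899, array([-0.001, -0.005, -1.   ])) [ -5.63665515 -10.25921259  11.08122827] [-2.17933107  1.27643324  1.49489946] 0.14312176079666072
```

Torque up to 1.5 Nm: the tight stop. A small extra turn to confirm.

>>> move_arm:
  steps:
    - {"fingers": 8,"translation": [0,0,0],"turn": -0.02}
    - {"fingers": 8,"translation": [0,0,0],"turn": -0.02}
    - {"fingers": 8,"translation": [0,0,0],"turn": 0}

```text
t: 45.95
eef_pos: [0.6294, 0.2314, 0.0709]
tool_rot: [0.003, 1.0, 0.026, -0.001]
contact_force: [-6.3, -10.4, 11.0]
gripper_width: 0.141
```

Run:
```python
from h import *
o=get_obs();print(yaw(),o['contact_force'],o['torque'],o['gripper_width'])
```

```text
(array([0.6294, 0.2314, 0.0709]), 0.052, array([-0.001, -0.005, -1.   ])) [ -6.27844395 -10.44319331  11.02717644] [-2.35584962  1.25308915  2.21174279] 0.14129073631723763
```

>>> move_arm:
  steps:
    - {"fingers": 8,"translation": [0,0,0],"turn": 0.06}
    - {"fingers": 45,"translation": [0,0,0],"turn": 0}
    - {"fingers": 45,"translation": [0,0,0],"turn": 0}
    - {"fingers": 45,"translation": [0,0,0],"turn": 0}
    - {"fingers": 45,"translation": [0,0,30],"turn": 0}
    - {"fingers": 45,"translation": [0,0,40],"turn": 0}
    - {"fingers": 45,"translation": [0,0,40],"turn": 0}
    - {"fingers": 45,"translation": [0,0,30],"turn": 0}
    - {"fingers": 45,"translation": [0,0,0],"turn": 0}
    - {"fingers": 45,"translation": [0,0,0],"turn": 0}

```text
t: 47.2
eef_pos: [0.6292, 0.2356, 0.2085]
tool_rot: [0.0, 0.999, 0.054, -0.0]
contact_force: [0.0, 0.3, -0.7]
gripper_width: 0.526
```

Run:
```python
from h import *
o=get_obs();print(yaw(),o['contact_force'],o['gripper_width'])
im=snap('wrist','w18.png'); snap('top','t18.png'); snap('scene','s18.png')
cv2.imwrite('pics/w18z.png',cv2.resize(im[160:300,260:400],None,fx=4,fy=4,interpolation=cv2.INTER_CUBIC))
```

```text
(array([0.6292, 0.2356, 0.2085]), 0.1083, array([-0.001, -0.   , -1.   ])) [ 0.00671282  0.31633746 -0.69802818] 0.5257861119720373
```

View pics/w18.png

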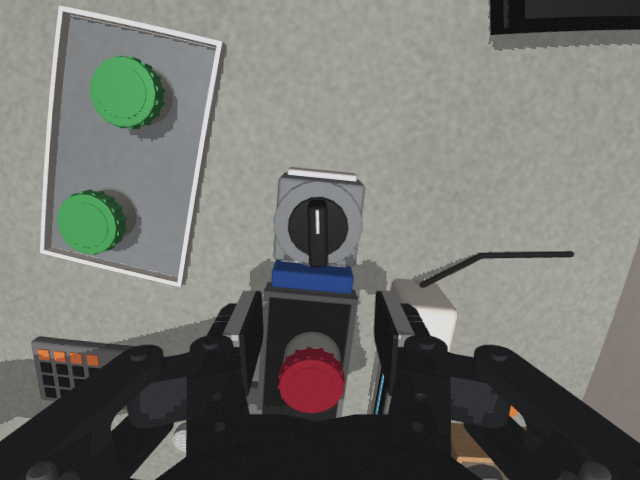

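View pics/w18z.png

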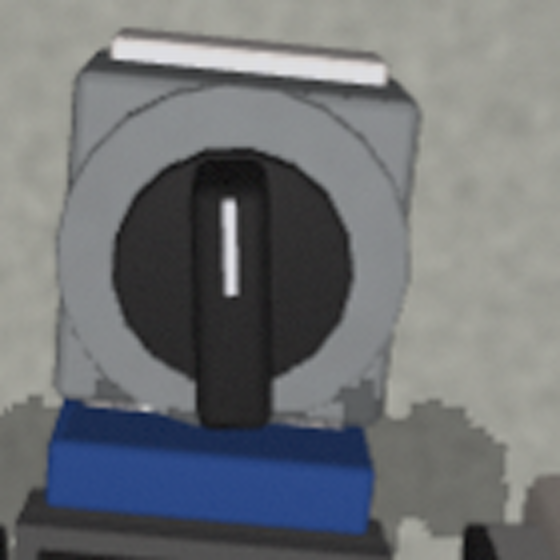

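View pics/t18.png

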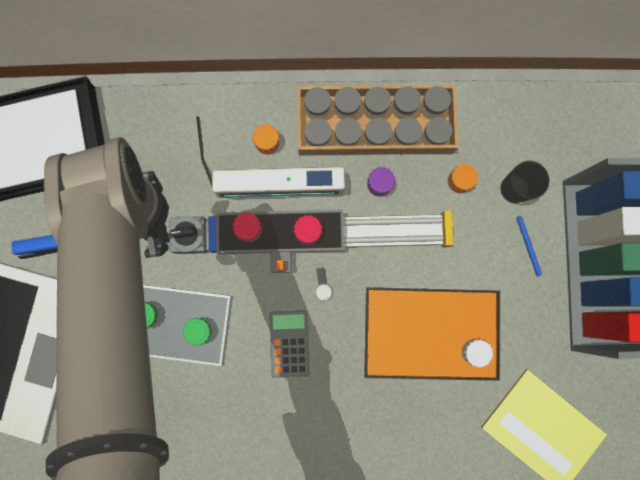

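View pics/s18.png

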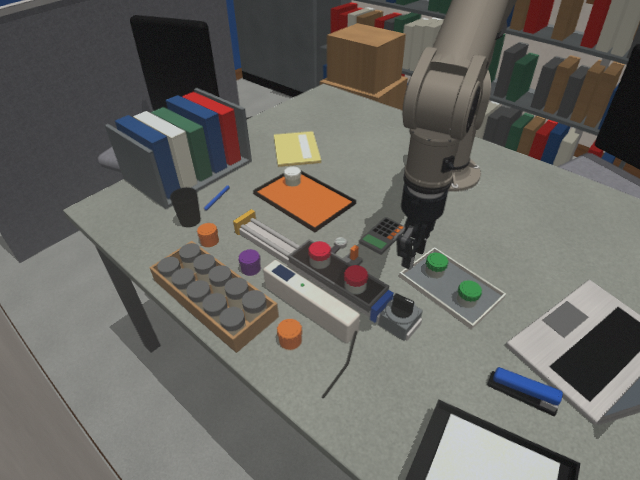

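The bar's measured yaw is 0.132 rad, so the clamp angle is about 1.45 and tight. The carriage touches the blue stop, and the loupe (323,292), calculator (290,343) and white jar (479,353) are where they started. Handing in.

```bash
python3 -c "
from station import *
print(hand_in())"
```

```text
the job is handed in; nothing more can be done
None
```

I finished the whole sequence and handed it in at about 47 s of the 208 s allowed; no verdict was reported.

- **Unclamp and slide:** I turned the knob anticlockwise until it resisted at its free stop. Only then did I slide the carriage to the yellow stop, where it made contact at 9 N.
- **Jars:** Only two red jars were present. With the carriage at the yellow stop, I stood the green jar in the done tray and both red jars upright on the carriage. No red jar appeared to be knocked aside during the run.
- **Reading stop and clamp:** I slid the carriage 200 mm to the blue stop, where the force rose to 15.6 N. I then turned the knob clockwise until the torque passed 2 Nm.

**Last checks:** In the final wrist picture the bar angle works out to about 1.45 rad, which is fully tight. The carriage touches the blue stop and both red jars are upright. The white jar, old green jar, loupe and calculator look unmoved, and the gripper is open and clear.

**Disagreements:**
- Position estimates from the top camera were off by up to about 6 mm, so I corrected them with the wrist camera.
- The clamp started at about 1.33 rad rather than 1.45.
- While sliding to the yellow stop I pulled upwards on the handle with about 20 N for a moment, then eased it.

No checks failed.

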